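# Empty the used rubbers into the latched waste box

## Robot

A 6-joint arm with a two-finger parallel gripper is mounted at the origin on a cart in front of the work surface, level with it; the furniture and walls round the work are solid. World frame = base frame: x ahead of the robot, y to its left, z up, the work surface at z = 0. Lengths are in m, angles in rad, forces in N, time in s.
With the tool pointing down it reaches from about 0.325 to 0.875 m from the base axis. Payload 4.4 kg.
Tool frame: the origin (TCP) lies on the centre line of the jaws, within the pads' length; the fingertips stand 19 mm ahead of it and the grasp point (between the pads) is the TCP; z points along the fingers, x is the direction in which the jaws open and shut, and the axes are right-handed (so a half turn about z gives the same grasp; the last joint's range is limited). The gripper opens to 85 mm and grips with 20 to 120 N. Pads are 22 mm wide; open, the fingers measure 114 mm over their backs; the gripper's body (76 mm by 85 mm) begins 54 mm behind the grasp point. The pads swing forward as they close: fully open they stand 13 mm farther back than shut.
Start: joints at [-1.498, 0.207, 1.542, -0, 1.393, -0.15], TCP at [0.128, -0.561, 0.25] pointing down, gripper open.
Joint ranges: [-2.73, 2.73], [-0.86, 2.22], [0.23, 2.46], [-1.11, 4.25], [0.08, 2.63], [-2.82, 2.82]. Speed limits (rad/s): [2.79, 2.79, 3.14, 3.14, 3.14, 3.14].

## Interface

Orientations are given as a unit quaternion [w, x, y, z].
In Python, from rig import manip gives the robot as it stands. The module is installed in compiled form; this text tells all that it offers.
- The arm moves only by the tool servo_tool, never from a script. Its argument "steps" is text: rows parted by semicolons, each of 7 numbers parted by spaces: the shift along the tool's x, y, z in mm, then the turn, a rotation vector about the tool's x, y, z in rad, then the opening, from 0 (shut) to 1 (fully open). In form: x y z rx ry rz fingers; .... A call has 1 to 10 rows; each row shifts and turns the pose as measured when the row begins, along the tool's axes as they then stand; what a row does not reach is not made up. A row lasts 1/12 s, in which the tool goes at most 41.7 mm and 7.16 degrees, less where a joint would pass 70% of its speed; a pose out of reach is approached as far as the arm can. A call with a gripper value outside its range is refused whole. The fingers move at their own pace and stop on an object; "grip_force" is the grip in N (left out, the last holds). Time passes only in rows, so rows that do not move let the fingers close. It gives the time, the measured TCP pose, the force and the opening at its end, in the units of the state.
- manip.get_obs(): the state, without advancing time (a new reading comes with each control period).
- manip.camera(name): name is "scene" or "top" or "wrist"; returns the picture (480x640x3 uint8, blue, green, red); there is no depth.
- manip.camera_params(name): a dict with "K" (3x3 intrinsics, pixels), "extrinsics" (4x4, takes a point from camera to world coordinates). Camera axes: x right, y up, looking along -z (the intrinsics and any distortion apply to the point x, -y, -z); pixel columns grow to the right and rows downward; lengths in m; the calibration is good to about 2 mm. A picture is of the moment at which its call begins: read the wrist's pose just before it. camera_params takes no time and is no camera call; for the wrist camera it gives the pose at the moment of the call.
- manip.sign_off(): hands the job in, once; it reports no verdict.
The state is a dict: "clock": time; "qpos": joint angles; "qd": joint speeds; "joint_torque": joint torques, N m; "eef_pos": TCP position; "tcp_rot": TCP orientation; "ft_force": force on the tool from outside, world axes, zero at the start; "ft_torque": the same for the moment, N m; "gripper_width": finger opening in m.
Only numpy, scipy, OpenCV 4.12 (cv2) and the standard library are available. Lean on these libraries where they do the work, as an engineer would, in place of code of your own. Each camera call takes 0.05 s, during which the arm holds its last target.

## Task

Clear the used rubber blocks off the bench: gather every block that lies about into the aluminium tub with those already in it, and press the waste box's hatch once so that it springs open. Then tip the tub out into the open box until every block is inside, stand the empty tub upright on the bench again, and push the hatch shut with another full press so that it stays latched flush. Leave the other things on the bench where they are.

Things in the scene. Friction and masses are not known exactly. Their poses are not given: they have to be found in the camera images.
- waste_box: fixed grey waste box on the bench, 150 (its x) x 170 (its y) x 110 mm high, walls 5 mm, open inside under the hatch set flush in its top; origin at the centre of its underside, z up. The hatch is hinged along the -y side, its free edge is at +y. Inside, a baffle over the latch slopes down from the +y wall, 25 to 60 mm below the rim, 35 mm wide
- box_in (a point): centre of the inner floor of the waste box, 6 mm above its underside, axes as the box
- hatch (a joint): hatch angle about the box's x, rad: 0 = latched, flush with the rim. Each full press to the stop (-0.068: 8 to 10 mm below flush near the free edge, 3 N; press to 5-6 N) and release changes its push-push latch: free, it swings up by a damped spring in 2-4 s to 1.30 and stays; to latch, push it down through flush to the stop (2-4 N) and let go: it holds at 0. A press under 5 mm changes nothing
- hatch_pad (a point): centre of the 70 x 34 mm dark rubber press pad on the hatch's top, near its free edge, 124 mm from the hinge line; on the hatch, moves with it
- hatch_edge (a point): middle of the hatch's free edge, top side, 156 mm from the hinge line; moves with it. The hatch is a plate 137 mm wide (x) and 8 mm thick
- hatch_hinge (a point): middle of the hinge line of the hatch, 106 mm above the bench, 78 mm to the -y side of the box's centre; axes move with the hatch
- tub: loose aluminium tub with a spout and a black handle, 100 mm wide (its x; 92 inside), 76 mm high (back wall 70), floor and walls 4 mm, 130-210 g, open on top; origin at the centre of the underside of its floor, z up. It spans y = -85 to +44 mm; at -y a spout floor rises 35 degrees from y = -35 mm to the lip, so it empties when tipped 80 to 90 degrees towards its -y
- tub_handle (a point): grip point of the tub's flat handle, at (0, 79, 84) mm in the tub's frame. The handle is a slab 46 mm wide (along x), 14 mm thick and 80 mm long that leans 40 degrees from upright, outwards to the tub's +y; its top end is 26 mm beyond this point. Pinch it across its 14 mm, with the fingers pointing down along the slab
- tub_lip (a point): middle of the tub's pouring lip, at (0, -85, 40) mm in the tub's frame
- tub_rubber0: used rubber block, 52 mm long (its y axis) x 25 mm wide (x) x 18 mm high (z), 30 g, sleeve of paper round its middle; origin at the centre of its underside. Starts lying in the tub
- tub_rubber1: used rubber block, 52 mm long (its y axis) x 25 mm wide (x) x 18 mm high (z), 30 g, sleeve of paper round its middle; origin at the centre of its underside. Starts lying in the tub
- tub_rubber2: used rubber block, 52 mm long (its y axis) x 25 mm wide (x) x 18 mm high (z), 30 g, sleeve of paper round its middle; origin at the centre of its underside. Starts lying in the tub
- stray_rubber0: used rubber block, 52 mm long (its y axis) x 25 mm wide (x) x 18 mm high (z), 30 g, sleeve of paper round its middle; origin at the centre of its underside. Starts lying flat on the bench, at any yaw; two to four of these four are there
- stray_rubber1: used rubber block, 52 mm long (its y axis) x 25 mm wide (x) x 18 mm high (z), 30 g, sleeve of paper round its middle; origin at the centre of its underside. Starts lying flat on the bench, at any yaw; two to four of these four are there
- stray_rubber2: used rubber block, 52 mm long (its y axis) x 25 mm wide (x) x 18 mm high (z), 30 g, sleeve of paper round its middle; origin at the centre of its underside. Starts lying flat on the bench, at any yaw; two to four of these four are there
- stray_rubber3: used rubber block, 52 mm long (its y axis) x 25 mm wide (x) x 18 mm high (z), 30 g, sleeve of paper round its middle; origin at the centre of its underside. Starts lying flat on the bench, at any yaw; two to four of these four are there
- pot: bystander: white screw-lid pot, 45 mm across, 43 mm high; origin at the centre of its underside
- pencil_sharpener: bystander: metal pencil sharpener, 15 x 25 x 14 mm; origin at the centre of its underside
- sander: bystander: cork sanding block, 48 x 85 x 25 mm; origin at the centre of its underside
- tile: bystander: black glass reference tile in its frame, 62 x 88 x 13 mm; origin at the centre of its underside
- rubber_rod: bystander: grey round rubber rod, 12 mm across, 54 mm long; origin at the centre of its underside

How it is judged:
By the outcome, as a careful person would: the job done as asked, in the order asked, and still so for the second after the job is handed in, with the robot touching nothing.
Of stray_rubber0, stray_rubber1, stray_rubber2, stray_rubber3 only 2 to 4 are there at a start; the rules pass over those that are not, and their reading is None.
At some moment in a run one of stray_rubber0, stray_rubber1, stray_rubber2, stray_rubber3 may be knocked a few centimetres aside while the robot is not near it.
It also fails if it takes over 210 s, if anything falls off the work surface, if the arm or the gripper's body presses on something with over 40 N, if the wrist force passes 120 N, or if a joint passes its speed limit or range.

## Working session

There is one attempt and no reset: what is moved stays moved. The work goes in short steps, Python scripts to look and compute and a tool call to move; the robot and the scene stay as the last step left them, time stands still between calls to the robot, and variables do not carry over. Pictures are saved under pics/ and viewed, and the job is handed in when it is done.

Besides the shell and the picture viewer there is one more tool, called after "Emit:" as name(argument=value, ...) on one line, values as JSON. servo_tool: Moves the arm, as the interface text tells. Its arguments: {"type":"object","properties":{"steps":{"type":"string"},"grip_force":{"type":"number"}},"required":["steps"]}

```bash
mkdir -p pics
python3 - <<'E'
from rig import manip
import cv2
o=manip.get_obs()
print(o)
for n in ["scene","top","wrist"]:
    p=manip.camera_params(n); print(n,p)
    cv2.imwrite(f"pics/{n}0.png",manip.camera(n))
E
```

```text
{'clock': 0.0, 'qpos': array([-1.49752878e+00,  2.07449589e-01,  1.54299592e+00, -2.86772132e-06,
        1.39351717e+00, -1.50491138e-01]), 'qd': array([ 2.71600315e-04, -4.26574026e-05,  1.99940891e-03,  1.04092486e-03,
       -2.13720181e-04, -7.54130523e-05]), 'joint_torque': array([-7.95615665e-05, -3.83032966e+01, -2.91596657e+01, -2.88743440e-04,
        1.04793950e-02, -1.06956935e-05]), 'eef_pos': array([ 0.12752875, -0.5599224 ,  0.24908903]), 'tcp_rot': array([-0.00086869,  0.78163129, -0.62373963, -0.00080599]), 'ft_force': array([ 0.01005795,  0.5176995 , -0.73841079]), 'ft_torque': array([-0.01546109,  0.0019265 , -0.05361905]), 'gripper_width': 0.08507387932951532}
scene {'K': array([[548.22692621,   0.        , 317.93268834],
       [  0.        , 548.22692621, 240.27669087],
       [  0.        ,   0.        ,   1.        ]]), 'extrinsics': array([[ 8.41506356e-01,  3.65609492e-01, -3.97739552e-01,
         4.21462960e-02],
       [-5.40246789e-01,  5.70407760e-01, -6.18682790e-01,
        -8.42292719e-01],
       [ 6.77425858e-04,  7.35503016e-01,  6.77521110e-01,
 
[... 359 characters left out ...]
4.98385411e-01],
       [-9.99612756e-01, -2.78250050e-02, -3.27981914e-04,
         3.12516114e-02],
       [-1.98089899e-03,  5.93972833e-02,  9.98232457e-01,
         1.79648186e+00],
       [ 0.00000000e+00,  0.00000000e+00,  0.00000000e+00,
         1.00000000e+00]])}
wrist {'K': array([[333.13783605,   0.        , 321.614971  ],
       [  0.        , 333.13783605, 239.30085725],
       [  0.        ,   0.        ,   1.        ]]), 'extrinsics': array([[ 0.2224994 ,  0.93667539,  0.27043158,  0.19672184],
       [-0.97493183,  0.21416558,  0.06034102, -0.54416639],
       [-0.00139719, -0.27707819,  0.96084636,  0.37332732],
       [ 0.        ,  0.        ,  0.        ,  1.        ]])}
```

View pics/scene0.png

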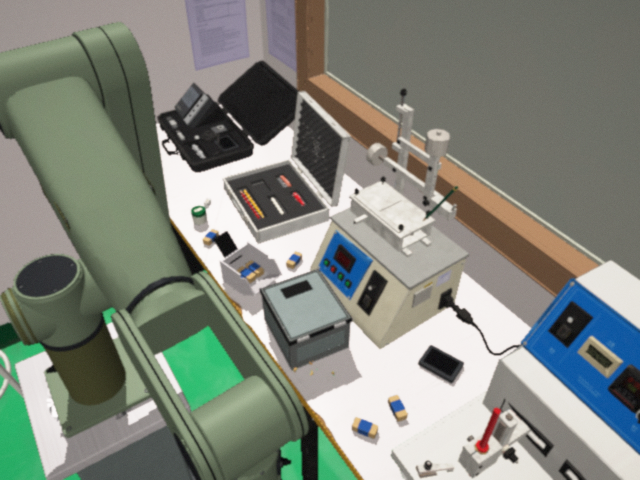

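View pics/top0.png

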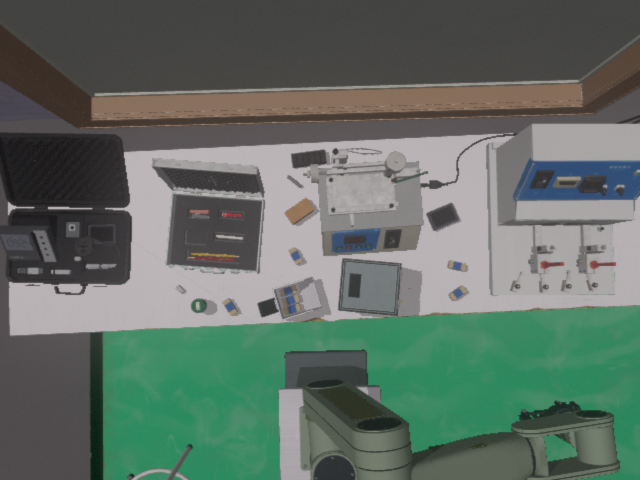

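Run:
```python
import cv2
i=cv2.imread('pics/top0.png')
cv2.imwrite('pics/top0z.png',cv2.resize(i[60:330,130:490],None,fx=2.2,fy=2.2,interpolation=cv2.INTER_CUBIC))
```

```text
(no output)
```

View pics/top0z.png

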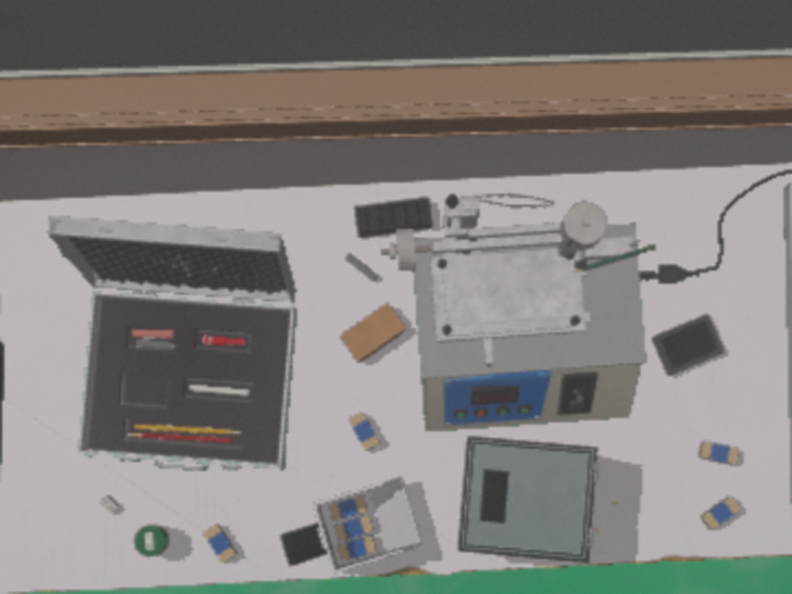

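The top view shows four stray blocks: at about (230,307), (296,256), (457,266) and (459,293). The tub is near (300,300) with its handle to the left, and the box near (370,287) with its pad to the left.

```bash
cat > h.py <<'E'
import numpy as np,cv2
from rig import manip
from scipy.spatial.transform import Rotation as R
def ray(P,px):
    K,E=P["K"],P["extrinsics"]; px=np.atleast_2d(px).astype(float)
    d=np.c_[(px[:,0]-K[0,2])/K[0,0],-(px[:,1]-K[1,2])/K[1,1],-np.ones(len(px))]
    return E[:3,3],d@E[:3,:3].T
def plane(P,px,z):
    c,d=ray(P,px); t=(z-c[2])/d[:,2]; return c+d*t[:,None]
def proj(P,X):
    K,E=P["K"],P["extrinsics"]; X=np.atleast_2d(X)
    c=(X-E[:3,3])@E[:3,:3]; return np.c_[K[0,0]*c[:,0]/-c[:,2]+K[0,2],-K[1,1]*c[:,1]/-c[:,2]+K[1,2]]
def blue(img):
    h=cv2.cvtColor(img,cv2.COLOR_BGR2HSV)
    return cv2.inRange(h,(100,90,60),(125,255,255))
def blocks(P,img,z=0.018,amin=10):
    m=blue(img); n,l,s,c=cv2.connectedComponentsWithStats(m)
    out=[]
    for i in range(1,n):
        if s[i,4]>=amin: out.append((c[i],s[i,4],plane(P,c[i],z)[0]))
    return out
def tcp():
    o=manip.get_obs(); q=o["tcp_rot"]; return o["eef_pos"],R.from_quat([q[1],q[2],q[3],q[0]]),o
E
python3 - <<'E'
from h import *
for n in ["top","scene"]:
    P=manip.camera_params(n); img=cv2.imread(f'pics/{n}0.png')
    for c,a,p in blocks(P,img): print(n,c.round(1),a,p.round(3))
P=manip.camera_params("top")
f=lambda u,v:(u/2.2+130,v/2.2+60)
print("rim box",plane(P,[f(468,438),f(596,448),f(588,558),f(460,550)],.11).round(3))
print("pad",plane(P,[f(494,496)],.11).round(3))
print("handle",plane(P,[f(303,545)],.09).round(3),"tub rim",plane(P,[f(318,503),f(338,566)],.07).round(3),plane(P,[f(403,480),f(424,545)],.05).round(3))
E
```

```text
top [522.8 177.8] 160 [ 0.788 -0.631  0.018]
top [584.7 179.9] 3122 [ 0.776 -0.826  0.018]
top [356.3 239.4] 604 [ 0.607 -0.099  0.018]
top [295.2 255.5] 41 [0.562 0.094 0.018]
top [456.8 265.5] 42 [ 0.517 -0.411  0.018]
top [288.2 291.3] 28 [0.451 0.119 0.018]
top [457.6 292.7] 45 [ 0.432 -0.41   0.018]
top [290.5 299.7] 44 [0.425 0.112 0.018]
top [229.4 306.4] 44 [0.409 0.303 0.018]
top [292.  308.7] 45 [0.397 0.108 0.018]
scene [210.9 235. ] 45 [0.412 0.296 0.018]
scene [344.6 264.8] 1528 [ 0.664 -0.007  0.018]
scene [294.9 258. ] 50 [0.565 0.087 0.018]
scene [249.1 269.6] 117 [0.44  0.115 0.018]
scene [589.8 356.5] 8133 [ 0.969 -0.553  0.018]
scene [396.7 405.7] 111 [ 0.517 -0.413  0.018]
scene [364.  427.1] 151 [ 0.43  -0.415  0.018]
rim box [[ 0.544 -0.05   0.11 ]
 [ 0.526 -0.223  0.11 ]
 [ 0.379 -0.206  0.11 ]
 [ 0.394 -0.035  0.11 ]]
pad [[ 0.465 -0.083  0.11 ]]
handle [[0.406 0.178 0.09 ]] tub rim [[0.462 0.158 0.07 ]
 [0.374 0.132 0.07 ]] [[0.49  0.04  0.05 ]
 [0.399 0.013 0.05 ]]
```

View pics/wrist0.png

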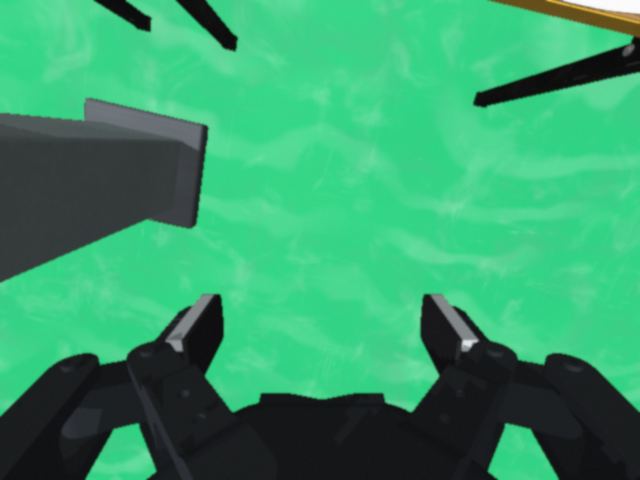

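```bash
cat >> h.py <<'E'
def log():
    import json
    o=manip.get_obs()
    open('log.jsonl','a').write(json.dumps(dict(q=list(o["qpos"]),p=list(o["eef_pos"]),r=list(o["tcp_rot"])))+"\n")
def down(yaw):
    # tool pointing down, tool x at world azimuth yaw
    x=np.array([np.cos(yaw),np.sin(yaw),0]);z=np.array([0,0,-1.]);y=np.cross(z,x)
    return R.from_matrix(np.c_[x,y,z])
def delta(pos,rot=None,rows=None):
    p,r,o=tcp(); log()
    d=r.inv().apply(np.array(pos)-p)*1000
    rv=(r.inv()*rot).as_rotvec() if rot is not None else np.zeros(3)
    n=max(np.linalg.norm(d)/38,np.degrees(np.linalg.norm(rv))/6.8)
    print("t%.1f tcp"%o["clock"],p.round(4),"delta mm",d.round(1),"rv",rv.round(3),"rows>=%.1f"%n,"F",o["ft_force"].round(1),"w %.4f"%o["gripper_width"],"j",o["qpos"].round(2))
    if rows: print("per row",(d/rows).round(1),(rv/rows).round(4))
def yawof():
    r=tcp()[1]; x=r.as_matrix()[:,0]; return np.arctan2(x[1],x[0])
E
python3 - <<'E'
from h import *
p,r,o=tcp(); print(r.as_matrix().round(3), np.degrees(yawof()))
P=manip.camera_params("wrist")["extrinsics"]; print("cam in tool",r.inv().apply(P[:3,3]-p), r.inv().apply(P[:3,:3].T).round(2))
delta([.41,-.43,.25],down(-np.pi/2),10)
delta([.41,-.43,.25],down(np.pi/2),10)
E
```

```text
[[ 0.222 -0.975 -0.   ]
 [-0.975 -0.222  0.002]
 [-0.002 -0.    -1.   ]] -77.17519960570037
cam in tool [-0.00035232 -0.07099892 -0.12409632] [[ 1.   -0.   -0.  ]
 [-0.   -0.96  0.28]
 [-0.   -0.28 -0.96]]
t0.1 tcp [ 0.1276 -0.5601  0.2494] delta mm [ -64.2 -304.3   -0.5] rv [-0.     0.002  0.224] rows>=8.2 F [0.7 1.1 0.4] w 0.0853 j [-1.5   0.21  1.54 -0.    1.39 -0.15]
per row [ -6.4 -30.4  -0. ] [-0.      0.0002  0.0224]
t0.1 tcp [ 0.1276 -0.5601  0.2494] delta mm [ -64.2 -304.3   -0.5] rv [-0.003 -0.    -2.918] rows>=24.6 F [0.7 1.1 0.4] w 0.0853 j [-1.5   0.21  1.54 -0.    1.39 -0.15]
per row [ -6.4 -30.4  -0. ] [-0.0003 -0.     -0.2918]
```

Emit:
servo_tool(steps="-6.4 -30.4 0 0 0 0.022 1;-6.4 -30.4 0 0 0 0.022 1;-6.4 -30.4 0 0 0 0.022 1;-6.4 -30.4 0 0 0 0.022 1;-6.4 -30.4 0 0 0 0.022 1;-6.4 -30.4 0 0 0 0.022 1;-6.4 -30.4 0 0 0 0.022 1;-6.4 -30.4 0 0 0 0.022 1;-6.4 -30.4 0 0 0 0.022 1;-6.4 -30.4 0 0 0 0.022 1")

```text
clock: 0.98
eef_pos: [0.4257, -0.4575, 0.2441]
tcp_rot: [0.001, -0.7, 0.714, 0.005]
ft_force: [0.2, -1.0, 0.8]
gripper_width: 0.0852
```

Run:
```python
from h import *
delta([.41,-.43,.25],down(-np.pi/2),3)
P=manip.camera_params("wrist"); im=manip.camera("wrist"); cv2.imwrite("pics/w1.png",im)
for c,a,p in blocks(P,im,amin=100): print(c.round(1),a,p.round(4))
```

```text
t1.0 tcp [ 0.4257 -0.4575  0.2441] delta mm [-27.2  16.3  -5.6] rv [ 0.006  0.008 -0.02 ] rows>=0.8 F [ 0.2 -1.   0.8] w 0.0852 j [-0.96  0.32  1.41 -0.    1.42  0.63]
per row [-9.1  5.4 -1.9] [ 0.0021  0.0026 -0.0067]
[273.9 117. ] 616 [ 0.521  -0.4103  0.018 ]
[278.3 203.1] 503 [ 0.435  -0.4097  0.018 ]
```

View pics/w1.png

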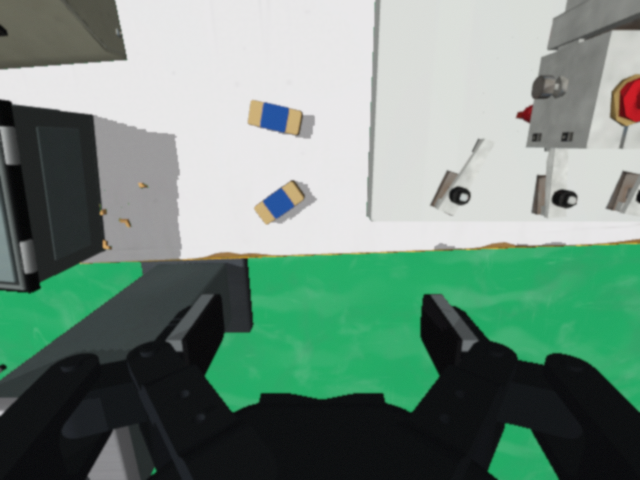

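Both right-hand blocks are clear in the wrist view, at about (275,117) and (279,203). I need their long-axis directions next.

```bash
cat >> h.py <<'E'
def rects(P,img,z=0.018,amin=300,bench=True):
    h=cv2.cvtColor(img,cv2.COLOR_BGR2HSV)
    b=blue(img); t=cv2.inRange(h,(8,60,120),(28,200,255)); m=cv2.morphologyEx(b|t,cv2.MORPH_CLOSE,np.ones((3,3)))
    n,l,s,c=cv2.connectedComponentsWithStats(m)
    for i in range(1,n):
        if s[i,4]<amin or (b[l==i]>0).sum()<.15*s[i,4] or (b[l==i]>0).sum()>.8*s[i,4]: continue
        cn=cv2.findContours((l==i).astype(np.uint8),cv2.RETR_EXTERNAL,cv2.CHAIN_APPROX_NONE)[0][0][:,0,:]
        W=plane(P,cn,z)[:,:2].astype(np.float32)*1000
        (cx,cy),(w,hh),a=cv2.minAreaRect(W)
        if w<hh: a+=90; w,hh=hh,w
        bc=plane(P,np.argwhere((l==i)&(b>0))[:,::-1].mean(0),z)[0]
        print("px",c[i].round(0),"area",s[i,4],"rect c",round(cx/1000,4),round(cy/1000,4),"size",round(w),round(hh),"long-axis deg",round((a+90)%180-90,1),"blue c",bc[:2].round(4))
E
python3 - <<'E'
from h import *
P=manip.camera_params("wrist"); im=cv2.imread("pics/w1.png"); rects(P,im)
delta([.435,-.41,.10],down(np.radians(-90+0)),4)
E
```

```text
px [274. 117.] area 1258 rect c 0.5274 -0.408 size 51 23 long-axis deg 76.8 blue c [ 0.5278 -0.4075]
px [279. 202.] area 1032 rect c 0.4421 -0.4078 size 51 24 long-axis deg -56.9 blue c [ 0.4418 -0.4073]
t1.0 tcp [ 0.4314 -0.4554  0.2439] delta mm [-44.1  -3.  144.3] rv [ 0.001  0.009 -0.017] rows>=4.0 F [2.7 0.3 0.2] w 0.0857 j [-0.95  0.33  1.41  0.    1.42  0.63]
per row [-11.   -0.7  36.1] [ 0.0002  0.0023 -0.0041]
```

Emit:
servo_tool(steps="-15 -30 0 0 0 0 0.7;-15 -30 0 0 0 0 0.7;-15 -29 0 0 0 0 0.7;0 0 5 0 0 -0.12 0.7;0 0 10 0 0 -0.12 0.7;0 0 10 0 0 -0.12 0.7;0 0 10 0 0 -0.12 0.7;0 0 10 0 0 -0.12 0.7;0 0 10 0 0 -0.12 0.7;0 0 10 0 0 -0.12 0.7")

```text
clock: 1.87
eef_pos: [0.5291, -0.4059, 0.1741]
tcp_rot: [-0.005, 0.937, -0.35, -0.002]
ft_force: [-0.6, -0.1, 0.2]
gripper_width: 0.0601
```

Emit:
servo_tool(steps="0 0 10 0 0 -0.12 0.7;0 0 10 0 0 -0.12 0.7;0 0 10 0 0 -0.12 0.7;0 0 5 0 0 -0.12 0.7;0 0 0 0 0 0 0.7;0 0 0 0 0 0 0.7")

```text
clock: 2.37
eef_pos: [0.525, -0.403, 0.1303]
tcp_rot: [-0.009, 0.994, -0.108, -0.006]
ft_force: [-0.1, 0.6, -0.3]
gripper_width: 0.0598
```

Run:
```python
from h import *
P=manip.camera_params("wrist"); im=manip.camera("wrist"); cv2.imwrite("pics/w2.png",im); rects(P,im)
delta([.521,-.4103,.024],down(np.radians(-13.2)),4)
```

```text
px [320. 252.] area 2111 rect c 0.521 -0.4088 size 54 23 long-axis deg 77.0 blue c [ 0.5209 -0.4104]
px [210. 272.] area 2020 rect c 0.437 -0.4061 size 47 31 long-axis deg -56.8 blue c [ 0.4378 -0.4074]
t2.4 tcp [ 0.5249 -0.4029  0.1304] delta mm [ -0.7   9.8 106.2] rv [-0.016  0.014  0.015] rows>=2.8 F [ 0.3 -0.6 -0.3] w 0.0599 j [-0.79  0.51  1.4   0.01  1.26 -0.57]
per row [-0.2  2.4 26.6] [-0.0041  0.0036  0.0037]
```

Emit:
servo_tool(steps="0 4 30 -0.008 0.007 0.008 0.7;0 4 30 -0.008 0.007 0.008 0.7;0 1 25 0 0 0 0.7;0 0 14 0 0 0 0.7;0 0 5 0 0 0 0.7;0 0 0 0 0 0 0.7")

```text
clock: 2.92
eef_pos: [0.5266, -0.4159, 0.0297]
tcp_rot: [0.005, 0.992, -0.123, 0.006]
ft_force: [0.2, -0.1, -0.1]
gripper_width: 0.0596
```

Run:
```python
from h import *
delta([.521,-.410,.024],down(np.radians(-13.2)),1)
```

```text
t2.9 tcp [ 0.5266 -0.4159  0.0297] delta mm [-6.9 -4.4  5.6] rv [ 0.008 -0.012 -0.016] rows>=0.3 F [ 0.2 -0.1 -0.1] w 0.0596 j [-0.8   0.63  1.44 -0.    1.05 -0.55]
per row [-6.9 -4.4  5.6] [ 0.0078 -0.012  -0.0155]
```

Emit:
servo_tool(steps="-7 -4 5.5 0.008 -0.012 -0.015 0.7;0 0 0 0 0 0 0.1;0 0 0 0 0 0 0.1;0 0 0 0 0 0 0.1;0 0 0 0 0 0 0.1;0 0 0 0 0 0 0.1;0 0 0 0 0 0 0.1;0 0 -30 0 0 0 0.1;0 0 -30 0 0 0 0.1;0 0 -30 0 0 0 0.1", grip_force=35)

```text
clock: 3.75
eef_pos: [0.5182, -0.4076, 0.1135]
tcp_rot: [-0.003, 0.993, -0.116, -0.004]
ft_force: [-0.0, 0.2, 0.0]
gripper_width: 0.0229
```

Run:
```python
from h import *
delta([.43,.08,.25],down(np.radians(16.5)),12)
cv2.imwrite("pics/w3.png",manip.camera("wrist"))
```

```text
t3.8 tcp [ 0.5182 -0.4076  0.1135] delta mm [-199.1 -455.  -132.2] rv [-0.008  0.007 -0.52 ] rows>=13.5 F [-0.   0.2  0. ] w 0.0229 j [-0.8   0.52  1.42  0.    1.21 -0.57]
per row [-16.6 -37.9 -11. ] [-0.0007  0.0006 -0.0433]
```

View pics/w3.png

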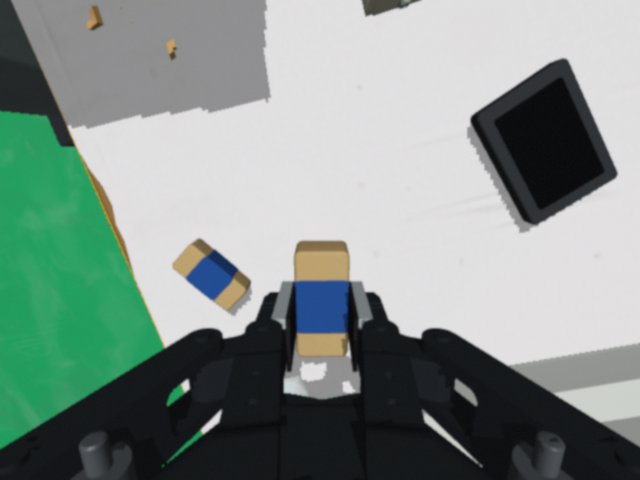

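Emit:
servo_tool(steps="-22 -15 -33 0 0 0 0.1;-22 -15 -33 0 0 0 0.1;-22 -15 -33 0 0 0 0.1;-22 -15 -33 0 0 0 0.1;-10 -38 0 0 0 0 0.1;-10 -38 0 0 0 0 0.1;-10 -38 0 0 0 0 0.1;-10 -38 0 0 0 0 0.1;-10 -38 0 0 0 0 0.1;-10 -38 0 0 0 0 0.1")

```text
clock: 4.63
eef_pos: [0.4471, -0.0989, 0.2555]
tcp_rot: [0.006, 0.992, -0.123, 0.01]
ft_force: [0.7, 0.3, -0.5]
gripper_width: 0.0223
```

Run:
```python
from h import *
delta([.43,.08,.25],down(np.radians(16.5)),6)
```

```text
t4.6 tcp [ 0.4471 -0.0989  0.2555] delta mm [ -60.4 -169.3    2.8] rv [ 0.014 -0.018 -0.535] rows>=4.7 F [ 0.7  0.3 -0.5] w 0.0223 j [-0.4  -0.07  1.82 -0.01  1.36 -0.16]
per row [-10.1 -28.2   0.5] [ 0.0024 -0.0029 -0.0892]
```

Emit:
servo_tool(steps="-10 -28 0 0 0 -0.07 0.1;-8 -28 0 0 0 -0.09 0.1;-5 -28 0 0 0 -0.09 0.1;-2 -28 0 0 0 -0.09 0.1;1 -28 0 0 0 -0.09 0.1;0 0 0 0 0 -0.09 0.1;0 0 0 0 0 0 0.1;0 0 0 0 0 0 0.1")

```text
clock: 5.3
eef_pos: [0.4316, 0.0593, 0.2567]
tcp_rot: [0.008, 0.988, 0.153, 0.014]
ft_force: [0.2, 0.3, -0.3]
gripper_width: 0.023
```

Run:
```python
from h import *
delta([.43,.08,.25],down(np.radians(16.5)),6)
P=manip.camera_params("wrist"); im=manip.camera("wrist"); cv2.imwrite("pics/w4.png",im)
np.save("w4.npy",P["extrinsics"])
im=manip.camera("top"); cv2.imwrite("pics/top1.png",im)
```

```text
t5.3 tcp [0.4316 0.0593 0.2567] delta mm [  4.6 -20.4   6.5] rv [ 0.019 -0.025  0.019] rows>=0.6 F [ 0.2  0.3 -0.3] w 0.0230 j [-0.06 -0.12  1.87 -0.01  1.36 -0.36]
per row [ 0.8 -3.4  1.1] [ 0.0032 -0.0041  0.0032]
```

View pics/w4.png

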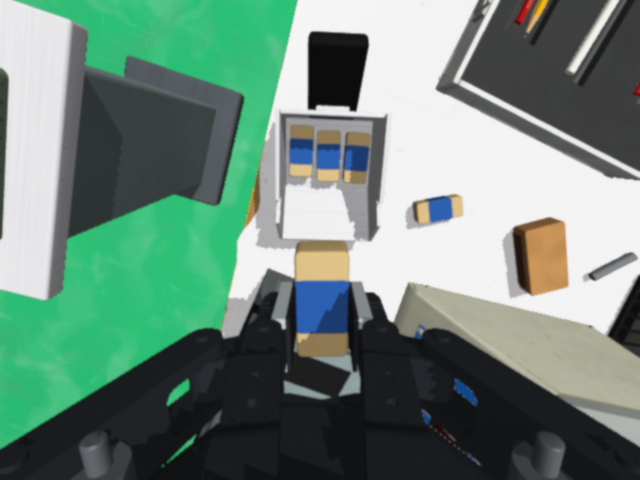

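Run:
```python
from h import *
P=manip.camera_params("wrist"); P=dict(K=P["K"],extrinsics=np.load("w4.npy"))
b=plane(P,[(280,112),(387,115)],.073); l=plane(P,[(280,238),(370,241)],.04)
print("back",b.round(4),"lip",l.round(4))
bm,lm=b.mean(0),l.mean(0); print("mid",bm,lm, np.linalg.norm((bm-lm)[:2]), "yaw from y", np.degrees(np.arctan2(*(bm-lm)[[1,0]]))-90,"yaw x back",np.degrees(np.arctan2(*(b[1]-b[0])[[1,0]])),np.degrees(np.arctan2(*(l[1]-l[0])[[1,0]])))
print("blocks",[ (c.round(),p.round(3)) for c,a,p in blocks(P,cv2.imread("pics/w4.png"),.022,200)])
rects(P,cv2.imread("pics/w4.png"),.018)
print("handle top", plane(P,[(310,34),(367,37)],.103).round(4))
```

```text
back [[0.3744 0.1382 0.073 ]
 [0.4632 0.1641 0.073 ]] lip [[0.4045 0.0185 0.04  ]
 [0.4973 0.0437 0.04  ]]
mid [0.41879547 0.15115488 0.073     ] [0.45090652 0.03109361 0.04      ] 0.12428124880500951 yaw from y 14.973602207502225 yaw x back 16.237442982674192 15.213355730503494
blocks [(array([301., 151.]), array([0.4  , 0.11 , 0.022])), (array([328., 156.]), array([0.428, 0.113, 0.022])), (array([356., 158.]), array([0.456, 0.121, 0.022])), (array([440., 209.]), array([0.563, 0.097, 0.022])), (array([321., 306.]), array([ 0.474, -0.055,  0.022])), (array([465., 392.]), array([ 0.696, -0.121,  0.022]))]
px [301. 151.] area 1145 rect c 0.3999 0.1094 size 52 24 long-axis deg -76.2 blue c [0.3997 0.1097]
px [328. 156.] area 1136 rect c 0.4286 0.113 size 51 24 long-axis deg -72.5 blue c [0.4284 0.1131]
px [356. 157.] area 1130 rect c 0.4568 0.1203 size 52 25 long-axis deg -75.9 blue c [0.4568 0.1206]
px [439. 209.] area 1024 rect c 0.5638 0.0965 size 52 27 long-axis deg 27.1 blue c [0.5648 0.097 ]
px [321. 298.] area 5981 rect c 0.4731 -0.0507 size 153 68 long-axis deg -73.3 blue c [ 0.4752 -0.0572]
handle top [[0.3841 0.1952 0.103 ]
 [0.4244 0.2063 0.103 ]]
```

Run:
```python
from h import *
delta([.417,.107,.120],down(np.radians(15.5)),4)
```

```text
t5.4 tcp [0.4318 0.0584 0.2567] delta mm [ -2.8 -53.5 135.6] rv [ 0.019 -0.025  0.035] rows>=3.8 F [ 0.  -0.3 -0.2] w 0.0227 j [-0.06 -0.12  1.87 -0.01  1.36 -0.36]
per row [ -0.7 -13.4  33.9] [ 0.0049 -0.0062  0.0088]
```

Emit:
servo_tool(steps="-1 -14 30 0.006 -0.008 0.01 0.1;-1 -14 30 0.006 -0.008 0.01 0.1;-1 -14 30 0.006 -0.008 0.01 0.1;0 -11 28 0 0 0 0.1;0 0 5 0 0 0 0.1;0 0 0 0 0 0 0.1")

```text
clock: 5.9
eef_pos: [0.4221, 0.1028, 0.133]
tcp_rot: [0.003, 0.992, 0.126, 0.006]
ft_force: [-0.4, -0.4, -0.2]
gripper_width: 0.0228
```

Run:
```python
from h import *
delta([.417,.107,.052],down(np.radians(15.5)),3)
```

```text
t5.9 tcp [0.4221 0.1028 0.133 ] delta mm [-4.8 -5.9 80.9] rv [ 0.007 -0.011 -0.017] rows>=2.1 F [-0.4 -0.4 -0.2] w 0.0228 j [ 0.04  0.04  2.   -0.    1.09 -0.21]
per row [-1.6 -2.  27. ] [ 0.0023 -0.0038 -0.0057]
```

Emit:
servo_tool(steps="-2 -2 28 0.003 -0.004 -0.006 0.1;-2 -2 26 0.003 -0.004 -0.006 0.1;-1 -1 20 0 0 0 0.1;0 0 7 0 0 0 0.1;0 0 0 0 0 0 0.1;0 0 0 0 0 0 0.36;0 0 0 0 0 0 0.36;0 0 0 0 0 0 0.36;0 0 -25 0 0 0 0.36;0 0 -35 0 0 0 0.36")

```text
clock: 6.73
eef_pos: [0.4258, 0.1, 0.119]
tcp_rot: [0.002, 0.992, 0.126, 0.008]
ft_force: [0.0, -0.0, -0.1]
gripper_width: 0.0307
```

Emit:
servo_tool(steps="0 0 -38 0 0 0 0.36;0 0 -38 0 0 0 0.36;0 30 -38 0 0 0 0.6;0 30 -10 0 0 0 0.6;0 0 0 0 0 0 0.6")

```text
clock: 7.15
eef_pos: [0.4428, 0.0461, 0.2565]
tcp_rot: [0.005, 0.991, 0.129, 0.02]
ft_force: [0.0, 0.1, 0.4]
gripper_width: 0.0513
```

Run:
```python
from h import *
delta([.435,-.41,.20],down(np.radians(33)),14)
P=manip.camera_params("wrist"); im=manip.camera("wrist"); cv2.imwrite("pics/w5.png",im)
P=manip.camera_params("top"); im=manip.camera("top"); cv2.imwrite("pics/top1.png",im)
for c,a,p in blocks(P,im): print(c.round(1),a,p.round(3))
```

```text
t7.2 tcp [0.4428 0.0461 0.2565] delta mm [-126.1  438.2   58. ] rv [ 0.021 -0.037 -0.318] rows>=12.1 F [0.  0.1 0.4] w 0.0513 j [-0.09 -0.11  1.86 -0.    1.35 -0.35]
per row [-9.  31.3  4.1] [ 0.0015 -0.0026 -0.0227]
[522.7 177.9] 160 [ 0.787 -0.631  0.018]
[584.7 179.9] 3132 [ 0.776 -0.826  0.018]
[356.1 239.4] 606 [ 0.607 -0.099  0.018]
[295.2 255.5] 41 [0.562 0.094 0.018]
[457.6 292.7] 45 [ 0.432 -0.41   0.018]
[229.4 306.5] 46 [0.409 0.304 0.018]
```

View pics/w5.png

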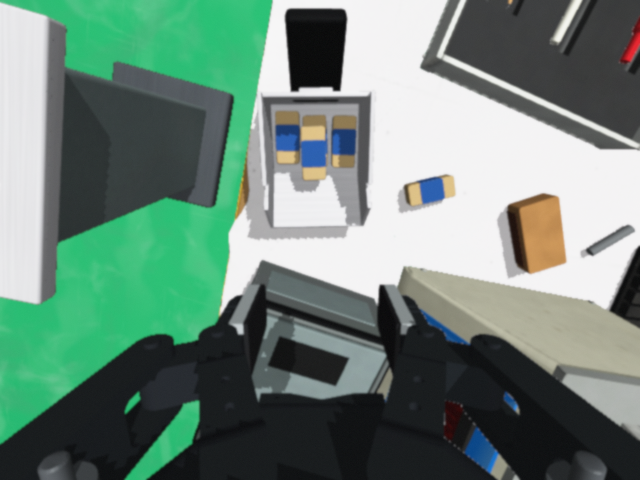

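Emit:
servo_tool(steps="-8 39 0 0.003 -0.004 0 0.6;-8 39 0 0.003 -0.004 0 0.6;-8 39 0 0.003 -0.004 0 0.6;-8 39 0 0.003 -0.004 0 0.6;-8 39 0 0.003 -0.004 0 0.6;-8 39 0 0 0 0 0.6;-8 39 0 0 0 0 0.6;-10 39 0 0 0 0 0.6;-12 39 0 0 0 0 0.6;-12 39 0 0 0 0 0.6")

```text
clock: 8.08
eef_pos: [0.4548, -0.3449, 0.2379]
tcp_rot: [-0.015, 0.99, 0.143, 0.002]
ft_force: [-0.1, 0.5, -0.0]
gripper_width: 0.0513
```

Emit:
servo_tool(steps="-20 0 10 0 0 -0.08 0.7;-20 0 20 0 0 -0.08 0.7;0 0 25 0 0 -0.08 0.7;0 0 25 0 0 -0.08 0.7;0 0 0 0 0 0 0.7;0 0 0 0 0 0 0.7")

```text
clock: 8.58
eef_pos: [0.4137, -0.3585, 0.1467]
tcp_rot: [-0.02, 0.953, 0.302, 0.002]
ft_force: [0.2, -0.2, 0.7]
gripper_width: 0.06
```

Run:
```python
from h import *
P=manip.camera_params("wrist"); im=manip.camera("wrist"); cv2.imwrite("pics/w6.png",im); rects(P,im)
delta([.435,-.41,.024],down(np.radians(33.1)),6)
```

```text
px [304. 301.] area 1736 rect c 0.4334 -0.4071 size 56 23 long-axis deg -56.2 blue c [ 0.4348 -0.4097]
t8.6 tcp [ 0.4134 -0.3579  0.1463] delta mm [-14.3  59.7 119.9] rv [-0.038 -0.015  0.036] rows>=3.5 F [-0.8  0.6 -0.8] w 0.0595 j [-0.88  0.28  1.69  0.02  1.22 -1.5 ]
per row [-2.4 10.  20. ] [-0.0064 -0.0025  0.006 ]
```

Emit:
servo_tool(steps="-5 20 10 -0.013 -0.005 0.012 0.7;-5 20 15 -0.013 -0.005 0.012 0.7;-4 20 15 -0.012 -0.005 0.012 0.7;0 0 20 0 0 0 0.7;0 0 0 0 0 0 0.7")

```text
clock: 9.05
eef_pos: [0.4429, -0.4165, 0.0915]
tcp_rot: [0.006, 0.959, 0.283, 0.003]
ft_force: [-0.7, 0.6, -0.6]
gripper_width: 0.0595
```

Run:
```python
from h import *
delta([.435,-.41,.024],down(np.radians(33.4)),4)
```

```text
t9.1 tcp [ 0.4429 -0.4165  0.0915] delta mm [ -3.2 -10.6  67.3] rv [ 0.013 -0.002 -0.009] rows>=1.8 F [-0.7  0.6 -0.6] w 0.0595 j [-0.9   0.44  1.6   0.    1.1  -1.47]
per row [-0.8 -2.7 16.8] [ 0.0033 -0.0004 -0.0022]
```

Emit:
servo_tool(steps="-2 -5 25 0.006 0 -0.004 0.7;-1 -4 25 0.006 0 -0.004 0.7;0 0 12 0 0 0 0.7;0 0 0 0 0 0 0.7;0 0 0 0 0 0 0.7")

```text
clock: 9.47
eef_pos: [0.4429, -0.4141, 0.0379]
tcp_rot: [0.007, 0.958, 0.287, 0.004]
ft_force: [0.2, -0.4, 0.1]
gripper_width: 0.0596
```

Run:
```python
from h import *
delta([.435,-.41,.024],down(np.radians(33.4)),1)
```

```text
t9.5 tcp [ 0.4429 -0.4141  0.0379] delta mm [-4.4 -8.  13.7] rv [ 0.015 -0.004 -0.001] rows>=0.4 F [ 0.2 -0.4  0.1] w 0.0596 j [-0.9   0.51  1.62  0.    1.   -1.48]
per row [-4.4 -8.  13.7] [ 0.0155 -0.0039 -0.001 ]
```

Emit:
servo_tool(steps="-5 -9 10 0.015 -0.004 0 0.7;0 0 4 0 0 0 0.7;0 0 0 0 0 0 0.7;0 0 0 0 0 0 0.1;0 0 0 0 0 0 0.1;0 0 0 0 0 0 0.1;0 0 0 0 0 0 0.1;0 0 0 0 0 0 0.1;0 0 -20 0 0 0 0.1;0 0 -30 0 0 0 0.1")

```text
clock: 10.3
eef_pos: [0.4326, -0.4079, 0.074]
tcp_rot: [-0.002, 0.958, 0.287, -0.001]
ft_force: [1.1, -0.9, 0.2]
gripper_width: 0.0227
```

Emit:
servo_tool(steps="0 -15 -36 0 0 0.03 0.1;0 -15 -36 0 0 0.03 0.1;5 -15 -36 0 0 0.04 0.1;5 -15 -36 0 0 0.04 0.1;8 -36 -15 0 0 0.05 0.1;10 -38 0 0 0 0.05 0.1;5 -38 0 0 0 0.05 0.1;0 -38 0 0 0 0 0.1;0 -38 0 0 0 0 0.1")

```text
clock: 11.05
eef_pos: [0.3725, -0.1676, 0.2485]
tcp_rot: [0.008, 0.991, 0.132, 0.006]
ft_force: [1.1, 0.3, 0.6]
gripper_width: 0.0227
```

Run:
```python
from h import *
delta([.442,.114,.20],down(np.radians(15.5)),8)
```

```text
t11.1 tcp [ 0.3725 -0.1676  0.2485] delta mm [ 140.5 -254.2   45.7] rv [ 0.017 -0.01  -0.005] rows>=7.7 F [1.1 0.3 0.6] w 0.0227 j [-0.63 -0.18  1.93 -0.    1.36 -0.9 ]
per row [ 17.6 -31.8   5.7] [ 0.0021 -0.0013 -0.0006]
```

Emit:
servo_tool(steps="18 -32 0 0.003 -0.002 0 0.1;18 -32 0 0.003 -0.002 0 0.1;18 -32 0 0.003 -0.002 0 0.1;18 -32 0 0.003 -0.002 0 0.1;18 -32 0 0 0 0 0.1;18 -32 0 0 0 0 0.1;18 -32 10 0 0 0 0.1;12 -24 30 0 0 0 0.1;0 0 20 0 0 0 0.1;0 0 0 0 0 0 0.1")

```text
clock: 11.88
eef_pos: [0.4413, 0.1287, 0.19]
tcp_rot: [0.002, 0.991, 0.134, 0.009]
ft_force: [-0.1, -0.3, -0.6]
gripper_width: 0.0229
```

Run:
```python
from h import *
delta([.442,.114,.068],down(np.radians(15.5)),4)
P=manip.camera_params("top"); im=manip.camera("top"); cv2.imwrite("pics/top2.png",im)
for c,a,p in blocks(P,im): print(c.round(1),a,p.round(3))
```

```text
t11.9 tcp [0.4413 0.1287 0.19  ] delta mm [ -5.4  13.4 122.1] rv [ 0.007 -0.018 -0.001] rows>=3.2 F [-0.1 -0.3 -0.6] w 0.0229 j [ 0.1   0.01  1.89 -0.    1.22 -0.17]
per row [-1.4  3.4 30.5] [ 0.0019 -0.0044 -0.0002]
[522.8 177.7] 160 [ 0.788 -0.631  0.018]
[584.7 179.9] 3134 [ 0.776 -0.826  0.018]
[356.2 239.5] 609 [ 0.607 -0.099  0.018]
[295.2 255.5] 41 [0.562 0.094 0.018]
[229.4 306.6] 48 [0.409 0.304 0.018]
```

Emit:
servo_tool(steps="-2 5 32 0.003 -0.006 0 0.1;-2 5 32 0.003 -0.006 0 0.1;-1 4 30 0 -0.006 0 0.1;0 0 20 0 0 0 0.1;0 0 5 0 0 0 0.1;0 0 0 0 0 0 0.1")

```text
clock: 12.43
eef_pos: [0.4642, 0.1127, 0.0892]
tcp_rot: [-0.0, 0.991, 0.13, 0.024]
ft_force: [-2.0, -0.7, -1.6]
gripper_width: 0.0228
```

Run:
```python
from h import *
delta([.442,.114,.068],down(np.radians(15.5)),1)
```

```text
t12.4 tcp [0.4642 0.1127 0.0892] delta mm [-22.1  -7.1  20.2] rv [ 0.006 -0.048 -0.009] rows>=0.8 F [-2.  -0.7 -1.6] w 0.0228 j [ 0.05  0.18  1.95  0.01  0.96 -0.21]
per row [-22.1  -7.1  20.2] [ 0.0059 -0.0475 -0.0091]
```

Emit:
servo_tool(steps="0 0 -20 0 0 0 0.1;-10 0 -15 0 -0.02 0 0.1;-8 0 0 0 -0.02 0 0.1;0 0 0 0 0 0 0.1;0 0 0 0 0 0 0.1")

```text
clock: 12.85
eef_pos: [0.4511, 0.1033, 0.1326]
tcp_rot: [0.003, 0.992, 0.126, 0.01]
ft_force: [-0.6, 0.2, -0.4]
gripper_width: 0.0229
```

Run:
```python
from h import *
delta([.442,.114,.068],down(np.radians(15.5)),1)
im=manip.camera("scene"); cv2.imwrite("pics/s3.png",cv2.resize(im[200:330,150:400],None,fx=3,fy=3))
im=manip.camera("wrist"); cv2.imwrite("pics/w7.png",im)
```

```text
t12.8 tcp [0.4511 0.1033 0.1326] delta mm [ -7.4 -13.2  64.4] rv [ 0.009 -0.019 -0.018] rows>=1.7 F [-0.6  0.2 -0.4] w 0.0229 j [ 0.04  0.09  1.94 -0.01  1.09 -0.21]
per row [ -7.4 -13.2  64.4] [ 0.0093 -0.0192 -0.0178]
```

View pics/s3.png

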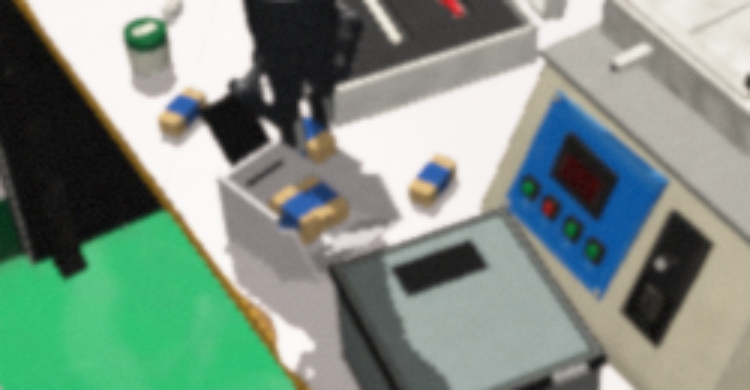

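View pics/w7.png

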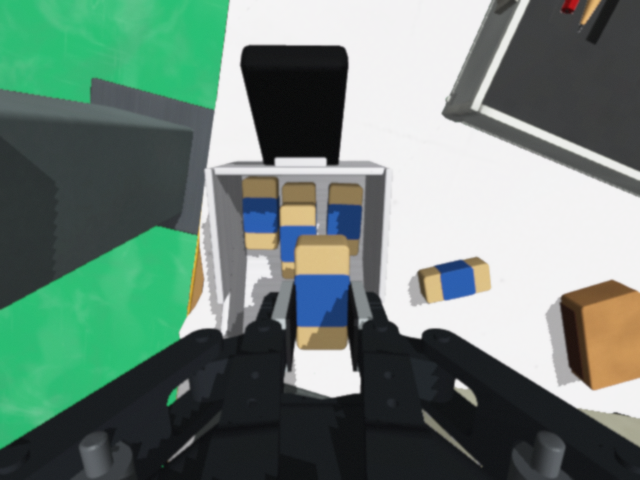

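Emit:
servo_tool(steps="-8 -10 5 0.009 -0.019 0 0.1;0 0 12 0 0 0 0.1;0 0 12 0 0 0 0.1;0 0 0 0 0 0 0.1;0 0 0 0 0 0 0.1")

```text
clock: 13.37
eef_pos: [0.4354, 0.1129, 0.0976]
tcp_rot: [-0.002, 0.992, 0.126, -0.006]
ft_force: [-0.4, -0.2, 0.1]
gripper_width: 0.0227
```

Run:
```python
from h import *
delta([.442,.114,.068],down(np.radians(15.5)),1)
```

```text
t13.4 tcp [0.4354 0.1129 0.0976] delta mm [ 7.   0.7 29.5] rv [-0.005  0.012 -0.018] rows>=0.8 F [-0.4 -0.2  0.1] w 0.0227 j [ 0.06  0.15  1.97  0.    1.04 -0.19]
per row [ 7.   0.7 29.5] [-0.0048  0.0123 -0.0185]
```

Emit:
servo_tool(steps="4 0 14 -0.003 0.006 0 0.1;3 0 12 -0.002 0.006 0 0.1;0 0 5 0 0 0 0.1;0 0 0 0 0 0 0.1;0 0 0 0 0 0 0.38;0 0 0 0 0 0 0.38;0 0 0 0 0 0 0.38;0 0 -20 0 0 0 0.38;0 0 -25 0 0 0 0.38;0 0 -30 0 0 0 0.38")

```text
clock: 14.2
eef_pos: [0.4383, 0.1165, 0.1404]
tcp_rot: [-0.001, 0.992, 0.126, -0.007]
ft_force: [0.6, -0.5, 0.5]
gripper_width: 0.0326
```

Emit:
servo_tool(steps="0 0 -38 0 0 0 0.5;0 20 -30 0 0 0 0.6;0 20 -10 0 0 0 0.6;0 0 0 0 0 0 0.6;0 0 0 0 0 0 0.6")

```text
clock: 14.62
eef_pos: [0.4509, 0.0773, 0.2277]
tcp_rot: [-0.001, 0.992, 0.127, -0.002]
ft_force: [0.2, 0.4, -0.2]
gripper_width: 0.0515
```

Run:
```python
from h import *
delta([.563,.096,.1],down(np.radians(-63)),1)
P=manip.camera_params("wrist"); im=manip.camera("wrist"); cv2.imwrite("pics/w8.png",im)
rects(P,im)
b=plane(P,[(0,0)],0)
```

```text
t14.6 tcp [0.4509 0.0773 0.2277] delta mm [113.8  10.4 127.2] rv [0.002 0.005 1.355] rows>=11.4 F [ 0.2  0.4 -0.2] w 0.0515 j [-0.02 -0.02  1.84  0.    1.33 -0.28]
per row [113.8  10.4 127.2] [0.0017 0.0049 1.3547]
px [302. 177.] area 3087 rect c 0.4218 0.1057 size 71 53 long-axis deg -77.6 blue c [0.4214 0.1066]
px [345. 175.] area 1616 rect c 0.4638 0.121 size 55 29 long-axis deg -74.9 blue c [0.4633 0.1213]
px [433. 224.] area 1237 rect c 0.5641 0.097 size 51 28 long-axis deg 27.9 blue c [0.5647 0.0972]
```

View pics/w8.png

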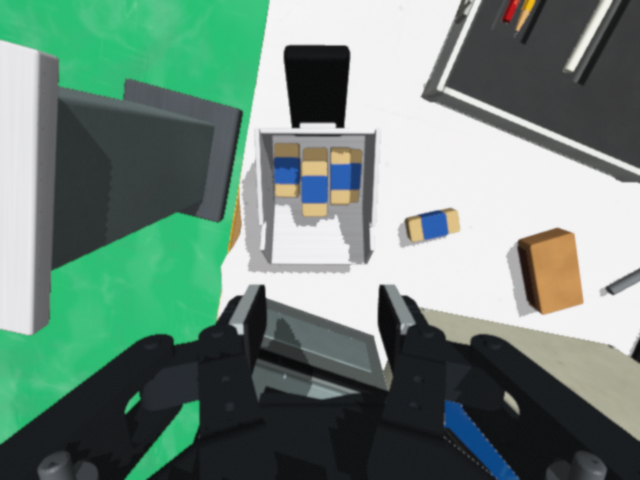

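Emit:
servo_tool(steps="38 3 0 0 0 0 0.55;38 3 0 0 0 0 0.55;30 3 0 0 0 0 0.55;0 0 10 0 0 0.122 0.55;0 0 10 0 0 0.122 0.55;0 0 10 0 0 0.122 0.55;0 0 10 0 0 0.122 0.55;0 0 10 0 0 0.122 0.55;0 0 10 0 0 0.122 0.55;0 0 10 0 0 0.122 0.55")

```text
clock: 15.5
eef_pos: [0.541, 0.1049, 0.1318]
tcp_rot: [0.005, 0.952, -0.305, -0.022]
ft_force: [-0.5, -0.9, 0.7]
gripper_width: 0.047
```

Emit:
servo_tool(steps="0 0 5 0 0 0.122 0.55;0 0 0 0 0 0.122 0.55;0 0 0 0 0 0.122 0.55;0 0 0 0 0 0.122 0.55;0 0 0 0 0 0 0.55;0 0 0 0 0 0 0.55")

```text
clock: 16.0
eef_pos: [0.5257, 0.1099, 0.1095]
tcp_rot: [0.019, 0.847, -0.53, -0.034]
ft_force: [-0.2, 0.1, -0.4]
gripper_width: 0.0471
```

Run:
```python
from h import *
delta([.5635,.0965,.024],down(np.radians(-62.5)),1)
P=manip.camera_params("wrist"); im=manip.camera("wrist"); cv2.imwrite("pics/w9.png",im)
rects(P,im)
```

```text
t16.0 tcp [0.5257 0.1099 0.1095] delta mm [ 31.7 -33.9  82.2] rv [ 0.069  0.038 -0.026] rows>=2.5 F [-0.2  0.1 -0.4] w 0.0471 j [0.04 0.33 1.7  0.01 1.19 1.16]
per row [ 31.7 -33.9  82.2] [ 0.0685  0.0383 -0.0263]
px [374. 197.] area 3024 rect c 0.5664 0.0962 size 52 24 long-axis deg 27.9 blue c [0.5657 0.0958]
px [ 16. 261.] area 1819 rect c 0.4155 0.3032 size 59 27 long-axis deg 19.8 blue c [0.4121 0.3029]
px [284. 364.] area 2215 rect c 0.4188 0.0928 size 49 43 long-axis deg 13.5 blue c [0.4165 0.1016]
```

View pics/w9.png

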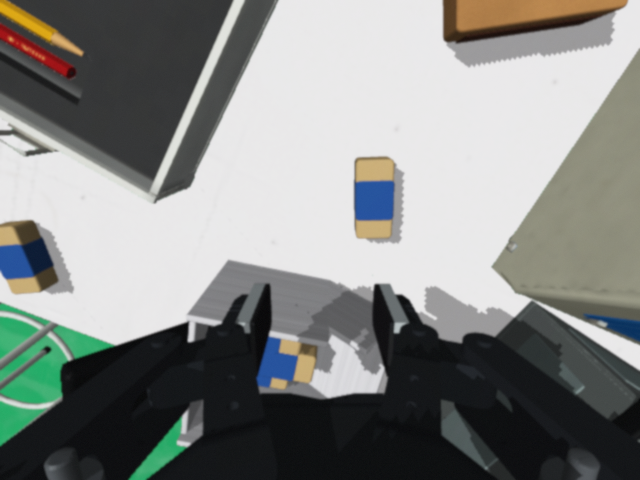

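Emit:
servo_tool(steps="16 -18 0 0.035 0.02 -0.013 0.55;16 -18 0 0.035 0.02 -0.013 0.55;0 0 0 0 0 0 0.55;0 0 0 0 0 0 0.55")

```text
clock: 16.38
eef_pos: [0.5703, 0.0986, 0.1038]
tcp_rot: [0.001, 0.858, -0.514, -0.001]
ft_force: [-0.4, 0.3, -0.0]
gripper_width: 0.0472
```

Run:
```python
from h import *
delta([.565,.0962,.024],down(np.radians(-62.3)),1)
```

```text
t16.4 tcp [0.5703 0.0986 0.1038] delta mm [-0.3  5.6 79.8] rv [0.002 0.001 0.008] rows>=2.1 F [-0.4  0.3 -0. ] w 0.0472 j [ 0.02  0.37  1.65 -0.    1.11  1.1 ]
per row [-0.3  5.6 79.8] [0.0019 0.0005 0.0082]
```

Emit:
servo_tool(steps="0 5 20 0 0 0.008 0.55;0 0 22 0 0 0 0.55;0 0 20 0 0 0 0.55;0 0 12 0 0 0 0.55;0 0 4 0 0 0 0.55;0 0 0 0 0 0 0.55")

```text
clock: 16.88
eef_pos: [0.5633, 0.0981, 0.0244]
tcp_rot: [0.001, 0.857, -0.515, -0.002]
ft_force: [-0.4, 0.6, 0.5]
gripper_width: 0.0468
```

Run:
```python
from h import *
delta([.565,.0962,.024],down(np.radians(-62.3)),1)
```

```text
t16.9 tcp [0.5633 0.0981 0.0244] delta mm [ 2.4 -0.6  0.4] rv [0.004 0.003 0.006] rows>=0.1 F [-0.4  0.6  0.5] w 0.0468 j [0.02 0.48 1.7  0.   0.96 1.1 ]
per row [ 2.4 -0.6  0.4] [0.0038 0.0029 0.0059]
```

Emit:
servo_tool(steps="2 0 0 0 0 0 0.1;0 0 0 0 0 0 0.1;0 0 0 0 0 0 0.1;0 0 0 0 0 0 0.1;0 0 0 0 0 0 0.1;0 0 -20 0 0 0 0.1;0 0 -36 0 0 0 0.1;0 0 -38 0 0 0 0.1;0 0 -38 0 0 0 0.1;0 0 -20 0 0 -0.11 0.1")

```text
clock: 17.72
eef_pos: [0.5617, 0.0961, 0.1799]
tcp_rot: [0.003, 0.885, -0.466, -0.007]
ft_force: [1.6, -0.2, 0.8]
gripper_width: 0.0226
```

Emit:
servo_tool(steps="0 0 0 0 0 -0.122 0.1;0 0 0 0 0 -0.122 0.1;0 0 0 0 0 -0.122 0.1;0 0 0 0 0 -0.122 0.1;0 0 0 0 0 -0.122 0.1;0 0 0 0 0 -0.122 0.1;0 0 0 0 0 -0.122 0.1;0 0 0 0 0 -0.122 0.1;0 0 0 0 0 -0.122 0.1;0 0 0 0 0 -0.122 0.1")

```text
clock: 18.55
eef_pos: [0.5694, 0.0965, 0.1973]
tcp_rot: [0.0, 0.99, 0.141, 0.007]
ft_force: [0.0, -0.7, -0.9]
gripper_width: 0.023
```

Run:
```python
from h import *
delta([.42,.11,.2],down(np.radians(15.5)),1)
```

```text
t18.6 tcp [0.5694 0.0965 0.1973] delta mm [-139.6  -54.7   -4.9] rv [ 0.002 -0.015  0.013] rows>=3.9 F [ 0.  -0.7 -0.9] w 0.0230 j [ 0.02  0.25  1.6   0.    1.27 -0.27]
per row [-139.6  -54.7   -4.9] [ 0.0023 -0.0146  0.013 ]
```

Emit:
servo_tool(steps="-34 -10 0 0 -0.004 0 0.1;-36 -10 0 0 -0.004 0 0.1;-36 -10 0 0 -0.004 0.01 0.1;-34 -10 15 0 0 0 0.1;-10 -5 20 0 0 0 0.1;0 0 10 0 0 0 0.1;0 0 0 0 0 0 0.1;0 0 0 0 0 0 0.1")

```text
clock: 19.22
eef_pos: [0.4101, 0.0973, 0.1507]
tcp_rot: [0.001, 0.99, 0.138, 0.005]
ft_force: [-0.3, -0.2, -0.0]
gripper_width: 0.0231
```

Run:
```python
from h import *
delta([.4045,.1035,.099],down(np.radians(15.5)),1)
cv2.imwrite("pics/w10.png",manip.camera("wrist"))
P=manip.camera_params("top"); im=manip.camera("top")
for c,a,p in blocks(P,im): print(c.round(1),a,p.round(3))
```

```text
t19.2 tcp [0.4101 0.0973 0.1507] delta mm [-4.2 -7.8 51.6] rv [ 0.004 -0.01   0.007] rows>=1.4 F [-0.3 -0.2 -0. ] w 0.0231 j [ 0.03 -0.02  2.01 -0.    1.14 -0.25]
per row [-4.2 -7.8 51.6] [ 0.0044 -0.0103  0.0069]
[522.7 177.9] 160 [ 0.788 -0.631  0.018]
[584.6 179.9] 3133 [ 0.776 -0.826  0.018]
[356.2 239.5] 606 [ 0.607 -0.099  0.018]
[229.4 306.5] 47 [0.409 0.303 0.018]
```

View pics/w10.png

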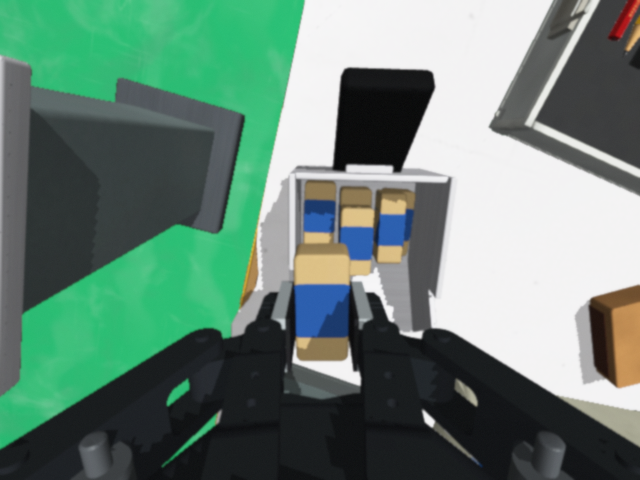

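Emit:
servo_tool(steps="-5 -8 15 0.004 -0.01 0 0.1;0 0 15 0 0 0 0.1;0 0 15 0 0 0 0.1;0 0 6 0 0 0 0.1;0 0 0 0 0 0 0.1")

```text
clock: 19.73
eef_pos: [0.417, 0.1035, 0.1053]
tcp_rot: [0.001, 0.99, 0.137, 0.009]
ft_force: [0.6, -0.2, -0.5]
gripper_width: 0.0231
```

Run:
```python
from h import *
delta([.4045,.1035,.099],down(np.radians(15.5)),1)
```

```text
t19.7 tcp [0.417  0.1035 0.1053] delta mm [-12.1  -3.4   6.1] rv [ 0.005 -0.018  0.005] rows>=0.4 F [ 0.6 -0.2 -0.5] w 0.0231 j [ 0.04  0.07  2.03 -0.    1.02 -0.23]
per row [-12.1  -3.4   6.1] [ 0.0048 -0.0182  0.0051]
```

Emit:
servo_tool(steps="-13 -4 3 0.005 -0.018 0 0.1;0 0 3 0 0 0 0.1;0 0 0 0 0 0 0.1;0 0 0 0 0 0 0.1;0 0 0 0 0 0 0.36;0 0 0 0 0 0 0.36;0 0 0 0 0 0 0.36;0 0 -20 0 0 0 0.36;0 0 -25 0 0 0 0.36;0 0 -30 0 0 0 0.36")

```text
clock: 20.57
eef_pos: [0.4007, 0.1034, 0.1736]
tcp_rot: [-0.001, 0.991, 0.137, -0.005]
ft_force: [1.3, 0.3, -0.6]
gripper_width: 0.0306
```

Run:
```python
from h import *
delta([.405,.22,.25],down(np.radians(15.5)),1)
P=manip.camera_params("wrist"); im=manip.camera("wrist"); cv2.imwrite("pics/w11.png",im)
```

```text
t20.6 tcp [0.4007 0.1034 0.1736] delta mm [  35.  -111.3  -76.4] rv [-0.002  0.01   0.004] rows>=3.7 F [ 1.3  0.3 -0.6] w 0.0306 j [ 0.04 -0.06  1.99  0.    1.22 -0.23]
per row [  35.  -111.3  -76.4] [-0.0025  0.0097  0.0042]
```

View pics/w11.png

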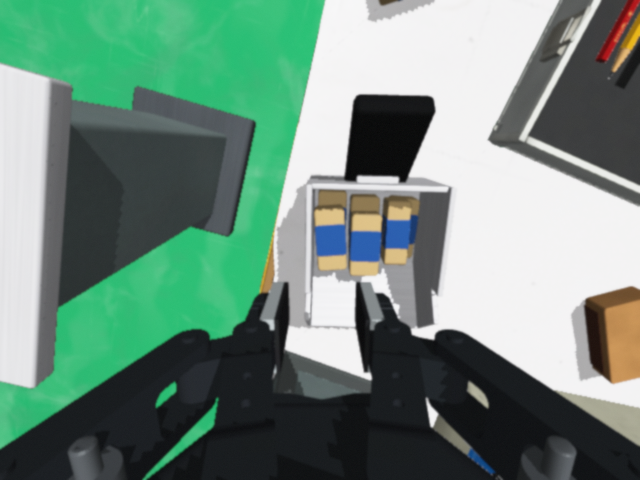

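Emit:
servo_tool(steps="0 0 -35 0 0 0 0.5;10 -30 -35 0 0 0 0.5;12 -36 -10 0 0 0 0.6;12 -36 0 0 0 0 0.6;0 -20 0 0 0 0 0.7;0 0 0 0 0 0 0.7;0 0 0 0 0 0 0.7")

```text
clock: 21.2
eef_pos: [0.4101, 0.2337, 0.2699]
tcp_rot: [-0.002, 0.991, 0.134, 0.011]
ft_force: [-0.6, -0.3, -1.1]
gripper_width: 0.0597
```

Run:
```python
from h import *
P=manip.camera_params("wrist"); im=manip.camera("wrist"); cv2.imwrite("pics/w12.png",im)
rects(P,im)
delta([.41,.303,.15],None,1)
```

```text
px [335. 146.] area 1010 rect c 0.4115 0.3043 size 51 23 long-axis deg 31.5 blue c [0.4118 0.3046]
px [308. 315.] area 2531 rect c 0.4382 0.0965 size 90 60 long-axis deg 14.9 blue c [0.4379 0.0978]
t21.2 tcp [0.41   0.2334 0.2697] delta mm [ 15.9 -67.  120.1] rv [0. 0. 0.] rows>=3.6 F [-1.2  0.7  0.1] w 0.0598 j [ 0.33 -0.05  1.77 -0.    1.39  0.07]
per row [ 15.9 -67.  120.1] [0. 0. 0.]
```

View pics/w12.png

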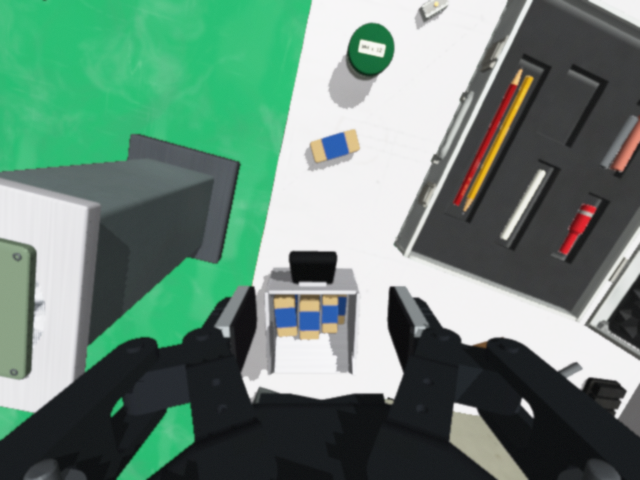

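Emit:
servo_tool(steps="5 -24 0 0 0 0 0.6;5 -24 0 0 0 0 0.6;5 -20 0 0 0 0 0.6;0 0 10 0 0 0.117 0.6;0 0 10 0 0 0.117 0.6;0 0 10 0 0 0.117 0.6;0 0 10 0 0 0.117 0.6;0 0 10 0 0 0.117 0.6;0 0 10 0 0 0.117 0.6;0 0 10 0 0 0.117 0.6")

```text
clock: 22.08
eef_pos: [0.4118, 0.2927, 0.1951]
tcp_rot: [-0.003, 0.955, -0.298, 0.01]
ft_force: [0.4, -1.0, 0.1]
gripper_width: 0.0514
```

Emit:
servo_tool(steps="0 0 15 0 0 0.117 0.6;0 0 15 0 0 0.117 0.6;0 0 15 0 0 0.117 0.6;0 0 15 0 0 0.117 0.6;0 0 0 0 0 0 0.6;0 0 0 0 0 0 0.6")

```text
clock: 22.58
eef_pos: [0.4126, 0.2819, 0.1278]
tcp_rot: [0.0, 0.85, -0.526, 0.007]
ft_force: [0.1, 0.3, 0.8]
gripper_width: 0.0515
```

Run:
```python
from h import *
P=manip.camera_params("wrist"); im=manip.camera("wrist"); cv2.imwrite("pics/w13.png",im)
rects(P,im)
delta([.4115,.3043,.024],down(np.radians(-58.5)),1)
```

```text
px [291. 230.] area 2296 rect c 0.4127 0.3049 size 53 24 long-axis deg 31.6 blue c [0.412  0.3045]
px [555. 323.] area 5065 rect c 0.4342 0.0823 size 87 55 long-axis deg 14.3 blue c [0.4372 0.0882]
t22.6 tcp [0.4122 0.2817 0.1277] delta mm [-21.9  -8.8 103.4] rv [-0.006 -0.013 -0.088] rows>=2.8 F [ 0.3 -0.3  0.1] w 0.0509 j [ 0.43  0.19  1.84 -0.01  1.11  1.55]
per row [-21.9  -8.8 103.4] [-0.006  -0.0132 -0.0877]
```

View pics/w13.png

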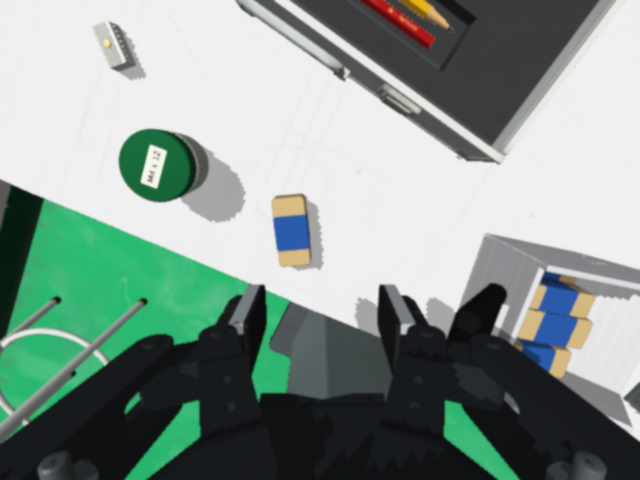

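Emit:
servo_tool(steps="-12 -5 0 -0.006 -0.013 -0.06 0.6;-11 -5 10 0 0 -0.028 0.6;0 0 15 0 0 0 0.6;0 0 0 0 0 0 0.6;0 0 0 0 0 0 0.6")

```text
clock: 23.05
eef_pos: [0.4147, 0.3069, 0.1077]
tcp_rot: [-0.004, 0.875, -0.483, 0.003]
ft_force: [0.3, 0.1, 1.2]
gripper_width: 0.0508
```

Run:
```python
from h import *
delta([.412,.3045,.024],down(np.radians(-58.5)),1)
```

```text
t23.1 tcp [0.4147 0.3069 0.1077] delta mm [ 0.5  4.4 83.7] rv [-0.009 -0.001  0.012] rows>=2.2 F [0.3 0.1 1.2] w 0.0508 j [ 0.47  0.25  1.82 -0.    1.07  1.48]
per row [ 0.5  4.4 83.7] [-0.0093 -0.0009  0.0119]
```

Emit:
servo_tool(steps="0 4 20 -0.009 0 0.01 0.6;0 0 24 0 0 0 0.6;0 0 20 0 0 0 0.6;0 0 14 0 0 0 0.6;0 0 5 0 0 0 0.6;0 0 0 0 0 0 0.6")

```text
clock: 23.55
eef_pos: [0.4196, 0.3068, 0.0318]
tcp_rot: [-0.007, 0.874, -0.486, 0.006]
ft_force: [0.5, 0.3, -0.8]
gripper_width: 0.0515
```

Run:
```python
from h import *
delta([.412,.3045,.024],down(np.radians(-58.5)),1)
```

```text
t23.6 tcp [0.4196 0.3068 0.0318] delta mm [-2.1  7.8  7.6] rv [-0.017 -0.003  0.006] rows>=0.3 F [ 0.5  0.3 -0.8] w 0.0515 j [ 0.47  0.38  1.85 -0.    0.9   1.48]
per row [-2.1  7.8  7.6] [-0.0171 -0.0031  0.0055]
```

Emit:
servo_tool(steps="-2 8 7 -0.017 -0.003 0 0.6;0 0 0 0 0 0 0.6;0 0 0 0 0 0 0.1;0 0 0 0 0 0 0.1;0 0 0 0 0 0 0.1;0 0 0 0 0 0 0.1;0 0 0 0 0 0 0.1;0 0 -20 0 0 0 0.1;0 0 -36 0 0 0 0.1;0 0 -38 0 0 0 0.1")

```text
clock: 24.38
eef_pos: [0.4076, 0.3019, 0.1176]
tcp_rot: [0.006, 0.874, -0.486, -0.004]
ft_force: [2.2, 1.0, -0.6]
gripper_width: 0.0223
```

Emit:
servo_tool(steps="0 0 -38 0 0 0 0.1;0 0 -38 0 0 0 0.1;0 0 -10 0 0 -0.122 0.1;0 0 0 0 0 -0.122 0.1;0 0 0 0 0 -0.122 0.1;0 0 0 0 0 -0.122 0.1;0 0 0 0 0 -0.122 0.1;0 0 0 0 0 -0.122 0.1;0 0 0 0 0 -0.122 0.1;0 0 0 0 0 -0.122 0.1")

```text
clock: 25.22
eef_pos: [0.4136, 0.3054, 0.2219]
tcp_rot: [-0.003, 1.0, -0.006, 0.005]
ft_force: [-0.4, 0.1, -0.7]
gripper_width: 0.0227
```

Emit:
servo_tool(steps="0 0 0 0 0 -0.122 0.1;0 0 0 0 0 -0.122 0.1;0 0 0 0 0 0 0.1")

```text
clock: 25.47
eef_pos: [0.4132, 0.3053, 0.2219]
tcp_rot: [-0.002, 0.993, 0.12, 0.006]
ft_force: [0.1, -0.6, -1.4]
gripper_width: 0.0229
```

Run:
```python
from h import *
delta([.428,.095,.2],down(np.radians(15.5)),1)
```

```text
t25.5 tcp [0.4132 0.3053 0.2219] delta mm [-35.8 207.8  20.9] rv [-0.002 -0.011 -0.031] rows>=5.6 F [ 0.1 -0.6 -1.4] w 0.0229 j [ 0.47  0.09  1.73 -0.    1.3   0.23]
per row [-35.8 207.8  20.9] [-0.0024 -0.0115 -0.0308]
```

Emit:
servo_tool(steps="-6 36 0 0 -0.004 -0.01 0.1;-6 36 0 0 -0.004 -0.01 0.1;-6 36 0 0 -0.004 -0.01 0.1;-6 36 0 0 0 0 0.1;-6 36 10 0 0 0 0.1;-5 16 20 0 0 0 0.1;0 0 20 0 0 0 0.1;0 0 0 0 0 0 0.1;0 0 0 0 0 0 0.1")

```text
clock: 26.22
eef_pos: [0.4311, 0.1003, 0.1723]
tcp_rot: [-0.001, 0.992, 0.124, 0.004]
ft_force: [0.6, -0.6, -0.3]
gripper_width: 0.023
```

Run:
```python
from h import *
delta([.431,.1055,.07],down(np.radians(15.5)),1)
cv2.imwrite("pics/w14.png",manip.camera("wrist"))
```

```text
t26.2 tcp [0.4311 0.1003 0.1723] delta mm [  0.4  -4.9 102.3] rv [-0.002 -0.008 -0.022] rows>=2.7 F [ 0.6 -0.6 -0.3] w 0.0230 j [ 0.03 -0.    1.94  0.    1.19 -0.22]
per row [  0.4  -4.9 102.3] [-0.0016 -0.0081 -0.0225]
```

View pics/w14.png

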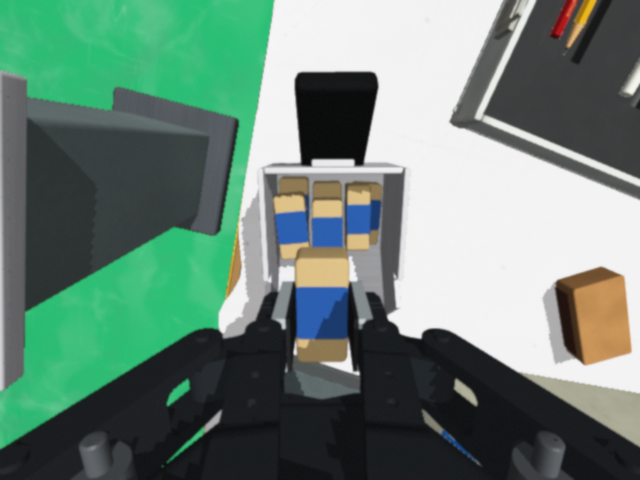

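Emit:
servo_tool(steps="-2 -4 22 0 -0.01 -0.01 0.1;-2 0 24 0 -0.005 -0.01 0.1;-2 0 20 0 0 0 0.1;0 0 12 0 0 0 0.1;0 0 0 0 0 0 0.1;0 0 0 0 0 0 0.1")

```text
clock: 26.77
eef_pos: [0.4311, 0.1081, 0.1001]
tcp_rot: [-0.0, 0.991, 0.136, 0.004]
ft_force: [0.9, 0.6, -0.6]
gripper_width: 0.0231
```

Run:
```python
from h import *
delta([.431,.1055,.07],down(np.radians(15.5)),1)
```

```text
t26.8 tcp [0.4311 0.1081 0.1001] delta mm [-1.   2.5 30. ] rv [ 0.001 -0.008  0.002] rows>=0.8 F [ 0.9  0.6 -0.6] w 0.0231 j [ 0.05  0.12  1.99  0.    1.02 -0.22]
per row [-1.   2.5 30. ] [ 0.0009 -0.0082  0.0015]
```

Emit:
servo_tool(steps="-2 2 15 0 -0.008 0 0.1;0 0 12 0 0 0 0.1;0 0 6 0 0 0 0.1;0 0 0 0 0 0 0.1;0 0 0 0 0 0 0.36;0 0 0 0 0 0 0.36;0 0 0 0 0 0 0.36;0 0 -20 0 0 0 0.36;0 0 -25 0 0 0 0.36;0 0 -36 0 0 0 0.36")

```text
clock: 27.6
eef_pos: [0.4313, 0.1084, 0.1535]
tcp_rot: [0.0, 0.991, 0.137, 0.001]
ft_force: [0.9, 0.3, -0.3]
gripper_width: 0.0304
```

Emit:
servo_tool(steps="0 0 -38 0 0 0 0.36;0 36 -36 0 0 0 0.2;0 38 -10 0 0 0 0;0 38 0 0 0 0 0;0 0 0 0 0 0 0;0 0 0 0 0 0 0")

```text
clock: 28.1
eef_pos: [0.467, 0.0035, 0.2499]
tcp_rot: [0.004, 0.99, 0.139, 0.015]
ft_force: [0.2, 0.1, 0.0]
gripper_width: 0.0001
```

Run:
```python
from h import *
delta([.465,-.083,.2],down(np.radians(-5)),1)
P=manip.camera_params("wrist"); im=manip.camera("wrist"); cv2.imwrite("pics/w15.png",im); np.save("w15.npy",P["extrinsics"])
P=manip.camera_params("top"); im=manip.camera("top"); cv2.imwrite("pics/top3.png",im)
for c,a,p in blocks(P,im): print(c.round(1),a,p.round(3))
```

```text
t28.1 tcp [0.467  0.0035 0.2499] delta mm [-27.1  82.   50.1] rv [ 0.007 -0.031  0.366] rows>=3.1 F [0.2 0.1 0. ] w 0.0001 j [-0.18 -0.05  1.82  0.    1.34 -0.46]
per row [-27.1  82.   50.1] [ 0.0068 -0.0305  0.3659]
[522.7 177.9] 161 [ 0.787 -0.631  0.018]
[584.7 179.9] 3132 [ 0.776 -0.826  0.018]
[356.1 239.5] 610 [ 0.607 -0.098  0.018]
[289.8 293.8] 98 [0.443 0.114 0.018]
[294.1 306.5] 49 [0.403 0.101 0.018]
```

View pics/w15.png

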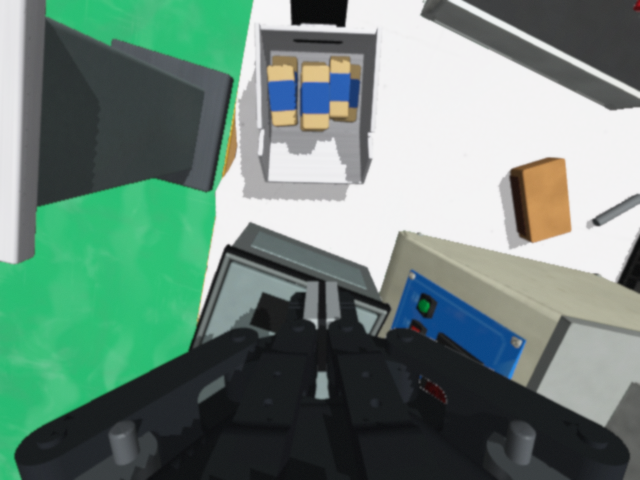

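```bash
python3 - <<'E'
from h import *
P=manip.camera_params("wrist"); P=dict(K=P["K"],extrinsics=np.load("w15.npy"))
print(plane(P,[(226,247),(389,302)],.11).round(4))
b=plane(P,[(256,26),(379,29)],.073); l=plane(P,[(261,182),(365,183)],.04)
print(b.round(4),l.round(4)); x=b.mean(0)-l.mean(0); print(np.degrees(np.arctan2(x[1],x[0]))-90, np.degrees(np.arctan2(*(b[1]-b[0])[[1,0]])),b.mean(0),l.mean(0))
E
python3 -c "
import cv2
i=cv2.imread('pics/w15.png');cv2.imwrite('pics/w15z.png',cv2.resize(i[220:420,180:420],None,fx=3,fy=3))"
```

```text
[[ 0.3994 -0.0298  0.11  ]
 [ 0.5467 -0.0419  0.11  ]]
[[0.3797 0.1415 0.073 ]
 [0.4734 0.1671 0.073 ]] [[0.4072 0.0187 0.04  ]
 [0.5068 0.0458 0.04  ]]
14.013857125947283 15.24939267726631 [0.42658466 0.15428447 0.073     ] [0.45703965 0.03226193 0.04      ]
```

View pics/w15z.png

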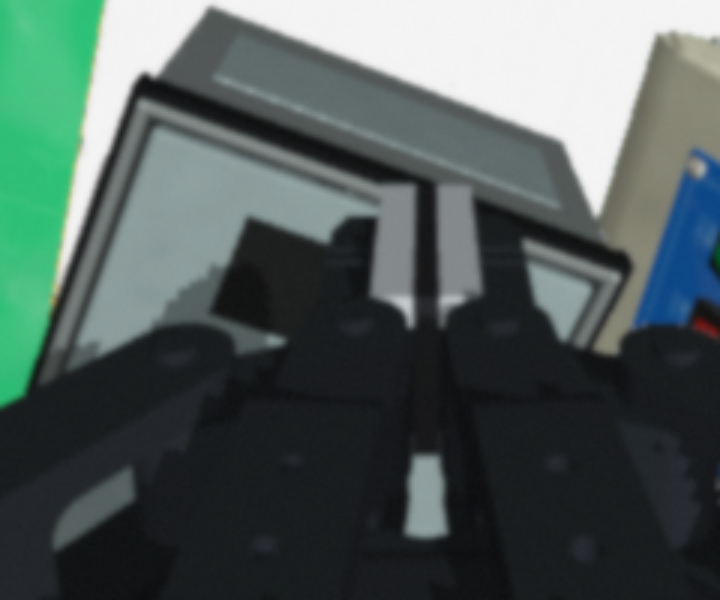

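Emit:
servo_tool(steps="-4 27 0 0.003 -0.015 0.09 0;-8 27 10 0.003 -0.015 0.09 0;-8 27 15 0 0 0.09 0;-5 0 20 0 0 0.09 0;0 0 15 0 0 0 0;0 0 0 0 0 0 0;0 0 0 0 0 0 0")

```text
clock: 28.78
eef_pos: [0.4538, -0.072, 0.1845]
tcp_rot: [-0.001, 0.999, -0.042, -0.004]
ft_force: [-0.8, -0.2, 0.8]
gripper_width: -0.0002
```

Run:
```python
from h import *
delta([.467,-.08,.134],down(np.radians(-5)),1)
```

```text
t28.8 tcp [ 0.4538 -0.072   0.1845] delta mm [14.3  7.  50.4] rv [-0.001  0.008  0.004] rows>=1.4 F [-0.8 -0.2  0.8] w -0.0002 j [-0.35  0.03  1.88 -0.    1.24 -0.26]
per row [14.3  7.  50.4] [-0.0008  0.0084  0.0039]
```

Emit:
servo_tool(steps="10 5 15 0 0.008 0 0;0 0 15 0 0 0 0;0 0 12 0 0 0 0;0 0 0 0 0 0 0;0 0 0 0 0 0 0")

```text
clock: 29.2
eef_pos: [0.4656, -0.073, 0.1446]
tcp_rot: [-0.001, 0.999, -0.036, 0.002]
ft_force: [0.6, 0.0, -0.2]
gripper_width: 0.0001
```

Run:
```python
from h import *
delta([.467,-.08,.129],down(np.radians(-5)),1)
```

```text
t29.2 tcp [ 0.4656 -0.073   0.1446] delta mm [ 1.8  6.9 15.6] rv [-0.001 -0.004  0.014] rows>=0.5 F [ 0.6  0.  -0.2] w 0.0001 j [-0.34  0.1   1.9   0.    1.14 -0.27]
per row [ 1.8  6.9 15.6] [-0.0012 -0.0035  0.0143]
```

Emit:
servo_tool(steps="1 6 8 0 0 0 0;0 0 5 0 0 0 0;0 0 3 0 0 0 0;0 0 0 0 0 0 0")

```text
clock: 29.53
eef_pos: [0.4687, -0.0789, 0.1307]
tcp_rot: [0.0, 0.999, -0.035, 0.005]
ft_force: [-0.9, 0.1, -0.3]
gripper_width: -0.0003
```

Emit:
servo_tool(steps="0 0 3 0 0 0 0;0 0 3 0 0 0 0")

```text
clock: 29.7
eef_pos: [0.4695, -0.0791, 0.1256]
tcp_rot: [0.0, 0.999, -0.035, 0.005]
ft_force: [-1.1, 1.9, 3.4]
gripper_width: -0.0001
```

Emit:
servo_tool(steps="0 0 4 0 0 0 0;0 0 4 0 0 0 0")

```text
clock: 29.87
eef_pos: [0.4697, -0.0792, 0.1187]
tcp_rot: [0.001, 0.999, -0.035, 0.005]
ft_force: [-6.4, 2.8, 21.3]
gripper_width: -0.0001
```

Emit:
servo_tool(steps="0 0 -15 0 0 0 0;0 -10 -38 0 0 0 0;0 -30 -28 0 0 0 0;0 -38 -20 0 0 0 0;0 -38 -20 0 0 0 0;0 -38 -20 0 0 0 0;0 -30 0 0 0 0 0.4;0 0 0 0 0 0 0.4;0 0 0 0 0 0 0.4;0 0 0 0 0 0 0.4")

```text
clock: 30.7
eef_pos: [0.4838, 0.1082, 0.2622]
tcp_rot: [-0.001, 0.999, -0.037, 0.008]
ft_force: [-0.1, 0.1, 0.4]
gripper_width: 0.0342
```

Emit:
servo_tool(steps="0 0 0 0 0 0 0.4;0 0 0 0 0 0 0.4;0 0 0 0 0 0 0.4;0 0 0 0 0 0 0.4;0 0 0 0 0 0 0.4;0 0 0 0 0 0 0.4;0 0 0 0 0 0 0.4;0 0 0 0 0 0 0.4;0 0 0 0 0 0 0.4;0 0 0 0 0 0 0.4")

```text
clock: 31.53
eef_pos: [0.4825, 0.1023, 0.2581]
tcp_rot: [-0.0, 0.999, -0.042, 0.005]
ft_force: [-0.6, 0.4, 0.2]
gripper_width: 0.034
```

Run:
```python
from h import *
delta([.408,.19,.084],None,1)
P=manip.camera_params("wrist"); im=manip.camera("wrist"); cv2.imwrite("pics/w16.png",im); np.save("w16.npy",P["extrinsics"])
cv2.imwrite("pics/s4.png",manip.camera("scene"))
```

```text
t31.5 tcp [0.4825 0.1023 0.2581] delta mm [-83.3 -81.  173.4] rv [0. 0. 0.] rows>=5.5 F [-0.6  0.4  0.2] w 0.0340 j [ 0.03  0.02  1.73 -0.    1.38  0.12]
per row [-83.3 -81.  173.4] [0. 0. 0.]
```

View pics/w16.png

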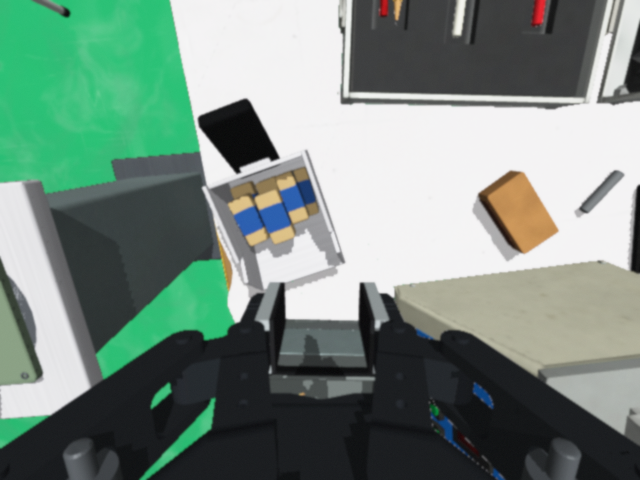

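View pics/s4.png

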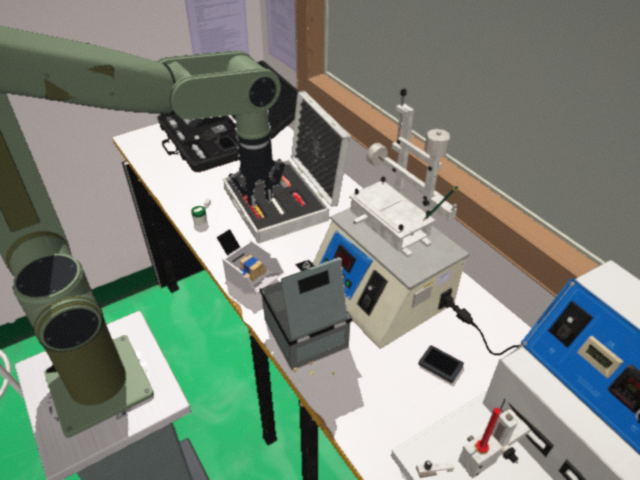

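```bash
cat > kin.py <<'E'
import numpy as np, json
from scipy.optimize import least_squares
from scipy.spatial.transform import Rotation as R
lo=np.array([-2.73,-.86,.23,-1.11,.08,-2.82]);hi=np.array([2.73,2.22,2.46,4.25,2.63,2.82])
Y=lambda a:R.from_euler('y',a);Z=lambda a:R.from_euler('z',a)
def fk(q,m,s4=1):
    h,a1,a2,L2,a3,L3,lat,L6,lat2=m
    r1=Z(q[0]); r2=r1*Y(q[1]); r3=r2*Y(q[2]); r4=r3*Z(s4*q[3]); r5=r4*Y(q[4]); r6=r5*Z(q[5]+np.pi)
    p=r1.apply([a1,lat,h])+r2.apply([a2,0,L2])+r3.apply([a3,0,L3])+r4.apply([0,lat2,0])+r5.apply([0,0,L6])
    return p,r6
def data():
    D=[json.loads(l) for l in open('log.jsonl')]
    return [(np.array(d['q']),np.array(d['p']),R.from_quat(np.r_[d['r'][1:],d['r'][0]])) for d in D]
def fit(reg=1e-3):
    D=data(); m0=np.array([.3,0,0,.45,0,.45,0.08,.2,0])
    f=lambda m:np.r_[np.concatenate([fk(q,m)[0]-p for q,p,r in D]),reg*(m-m0)]
    s=least_squares(f,m0); return s.x,f(s.x)[:-9]
def ik(p,r,m,seeds=60,q0=None,rng=np.random.default_rng(0)):
    best=[]
    for k in range(seeds):
        s=q0 if (q0 is not None and k==0) else lo+(hi-lo)*rng.random(6)
        def f(q):
            pp,rr=fk(q,m); return np.r_[(pp-p)*5,(r.inv()*rr).as_rotvec()]
        o=least_squares(f,np.clip(s,lo+1e-3,hi-1e-3),bounds=(lo,hi))
        if np.linalg.norm(o.fun)<1e-3 and not any(np.allclose(o.x,b,atol=.02) for b in best): best.append(o.x)
    return best
E
python3 - <<'E'
from kin import *
m,res=fit(); print(m.round(4),"rms mm",1000*np.sqrt((res**2).mean()))
print([np.degrees((r.inv()*fk(q,m)[1]).magnitude()).round(2) for q,p,r in data()])
def tubR(yaw): return R.from_euler('z',yaw)
s,c=np.sin(np.radians(40)),np.cos(np.radians(40))
z=np.array([0,-s,-c]); x=np.array([0,c,-s])
for sg in (1,-1):
    X=x*sg; G=R.from_matrix(np.c_[X,np.cross(z,X),z])
    T=tubR(np.radians(15)); o=np.array([.436,.1125,0])
    print("grasp",sg,[b.round(2) for b in ik(o+T.apply([0,.079,.084]),T*G,m)])
    for yaw in (-30,-5,20,45):
      for tip in (45,88):
        T=tubR(np.radians(yaw))*R.from_euler('x',np.radians(tip))
        lip=np.array([.465,-.10,.15]); o2=lip-T.apply([0,-.085,.04])
        print(" pour",yaw,tip,[b.round(2) for b in ik(o2+T.apply([0,.079,.084]),T*G,m,30)])
E
```

```text
[0.2827 0.     0.     0.455  0.0941 0.4996 0.0862 0.297  0.    ] rms mm 6.180910505347227e-05
[np.float64(0.0), np.float64(0.0), np.float64(0.0), np.float64(0.0), np.float64(0.0), np.float64(0.0), np.float64(0.0), np.float64(0.0), np.float64(0.0), np.float64(0.0), np.float64(0.0), np.float64(0.0), np.float64(0.0), np.float64(0.0), np.float64(0.0), np.float64(0.0), np.float64(0.0), np.float64(0.0), np.float64(0.0), np.float64(0.0), np.float64(0.0), np.float64(0.0), np.float64(0.0), np.float64(0.0), np.float64(0.0), np.float64(0.0), np.float64(0.0), np.float64(0.0), np.float64(0.0), np.float64(0.0), np.float64(0.0), np.float64(0.0), np.float64(0.0), np.float64(0.0), np.float64(0.0), np.float64(0.0), np.float64(0.0), np.float64(0.0), np.float64(0.0)]
grasp 1 [array([ 0.63,  0.42,  1.83, -0.68,  1.27, -0.87])]
 pour -30 45 [array([-0.27,  0.  ,  1.67,  0.09,  1.45, -1.33])]
 pour -30 88 [array([-0.95,  0.  ,  1.84,  0.75,  1.69, -2.06])]
 pour -5 45 [array([-0.27, -0.05,  1.72,  0.09,  1.49, -1.76])]
 pour -5 88 [array([-0.83,  0.22,  1.59,  0.62,  1.9 , -2.29])]
 pour 20 45 [array([-0.29, -0.11,  1.78,  0.07,  1.53, -2.22])]
 pour 20 88 [array([-0.69,  0.39,  1.37,  0.45,  2.09, -2.53])]
 pour 45 45 [array([-0.34, -0.16,  1.82,  0.04,  1.56, -2.7 ])]
 pour 45 88 []
grasp -1 [array([ 0.63,  0.42,  1.83, -0.68,  1.27,  2.28])]
 pour -30 45 [array([-0.27,  0.  ,  1.67,  0.09,  1.45,  1.81])]
 pour -30 88 [array([-0.95,  0.  ,  1.84,  0.75,  1.69,  1.08])]
 pour -5 45 [array([-0.27, -0.05,  1.72,  0.09,  1.49,  1.38])]
 pour -5 88 [array([-0.83,  0.22,  1.59,  0.62,  1.9 ,  0.86])]
 pour 20 45 [array([-0.29, -0.11,  1.78,  0.07,  1.53,  0.92])]
 pour 20 88 [array([-0.69,  0.39,  1.37,  0.45,  2.09,  0.61])]
 pour 45 45 [array([-0.34, -0.16,  1.82,  0.04,  1.56,  0.44])]
 pour 45 88 [array([-0.53,  0.51,  1.21,  0.24,  2.23,  0.32])]
```

```bash
python3 -c "
import cv2
i=cv2.imread('pics/w16.png');cv2.imwrite('pics/w16z.png',cv2.resize(i[85:305,180:380],None,fx=3.5,fy=2.7*1,interpolation=cv2.INTER_CUBIC))"
```

```text
(no output)
```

View pics/w16z.png

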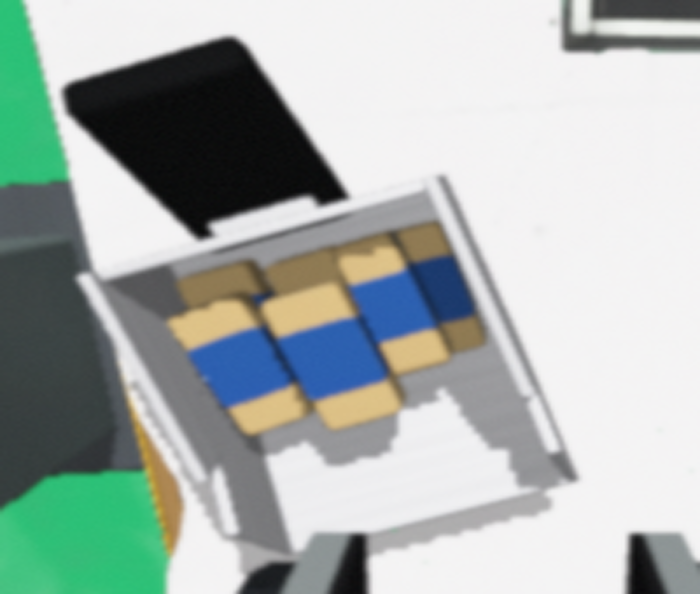

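Run:
```python
from h import *
P=manip.camera_params("wrist"); P=dict(K=P["K"],extrinsics=np.load("w16.npy"))
z=lambda u,v:(180+u/3.5,85+v/2.7)
b=plane(P,[z(80,275),z(445,178)],.076)
oe=plane(P,[z(68,90),z(234,40)],.0994); ie=plane(P,[z(76,112),z(248,62)],.1084)
lip=plane(P,[z(575,478)],.042)
for n,v in (("b",b),("oe",oe),("ie",ie)): print(n,v.mean(0).round(4),np.degrees(np.arctan2(*(v[1]-v[0])[[1,0]])).round(1),np.linalg.norm(v[1]-v[0]).round(4))
print(lip)
for yaw in (14,15,16):
    T=R.from_euler('z',np.radians(yaw))
    print(yaw,"orig",(b.mean(0)-T.apply([0,.044,0]))[:2].round(4),(oe.mean(0)-T.apply([0,.101,0]))[:2].round(4),(ie.mean(0)-T.apply([0,.0903,0]))[:2].round(4),(lip[0]-T.apply([.05,-.085,0]))[:2].round(4))
```

```text
b [0.4285 0.1554 0.076 ] 13.6 0.1006
oe [0.4148 0.205  0.0994] 14.8 0.041
ie [0.4186 0.198  0.1084] 14.3 0.0412
[[0.50527592 0.04707142 0.042     ]]
14 orig [0.4391 0.1127] [0.4392 0.107 ] [0.4404 0.1104] [0.4362 0.1175]
15 orig [0.4399 0.1129] [0.4409 0.1075] [0.4419 0.1108] [0.435  0.1162]
16 orig [0.4406 0.1131] [0.4426 0.1079] [0.4434 0.1112] [0.4338 0.115 ]
```

```bash
cat >> h.py <<'E'
def tubpose(org,yaw,tip=0):
    return np.array(org,float),R.from_euler('z',np.radians(yaw))*R.from_euler('x',np.radians(tip))
_s,_c=np.sin(np.radians(40)),np.cos(np.radians(40))
G=R.from_matrix(np.array([[0,_c,-_s],[1,0,0],[0,-_s,-_c]]).T)
def grasp(org,yaw,tip=0,back=0):
    o,T=tubpose(org,yaw,tip); r=T*G; return o+T.apply([0,.079,.084])-r.apply([0,0,back]),r
E
python3 - <<'E'
from h import *
p,r=grasp([.439,.112,0],14,0,.08); print(p,r.as_matrix().round(2))
delta([p[0],p[1]+.01,.27],r,17)
E
```

```text
[0.40744782 0.23854889 0.14528356] [[-0.19  0.97  0.16]
 [ 0.74  0.24 -0.62]
 [-0.64  0.   -0.77]]
t31.6 tcp [0.4825 0.1023 0.2582] delta mm [ -86.9 -139.4  -12.6] rv [-0.651 -0.479 -1.815] rows>=16.7 F [-0.7 -0.3  0.1] w 0.0345 j [ 0.03  0.02  1.73 -0.    1.38  0.12]
per row [-5.1 -8.2 -0.7] [-0.0383 -0.0282 -0.1068]
```

Emit:
servo_tool(steps="-20 -34 -5 0 0 0 0.45;-20 -34 -5 0 0 0 0.45;-20 -34 0 0 0 0 0.45;-20 -30 0 0 0 0 0.45;0 0 0 -0.038 -0.028 -0.107 0.45;0 0 0 -0.038 -0.028 -0.107 0.45;0 0 0 -0.038 -0.028 -0.107 0.45;0 0 0 -0.038 -0.028 -0.107 0.45;0 0 0 -0.038 -0.028 -0.107 0.45;0 0 0 -0.038 -0.028 -0.107 0.45")

```text
clock: 32.47
eef_pos: [0.4119, 0.2462, 0.2704]
tcp_rot: [0.113, 0.948, 0.285, -0.083]
ft_force: [0.2, -0.2, 0.3]
gripper_width: 0.0382
```

Emit:
servo_tool(steps="0 0 0 -0.038 -0.028 -0.107 0.45;0 0 0 -0.038 -0.028 -0.107 0.45;0 0 0 -0.038 -0.028 -0.107 0.45;0 0 0 -0.038 -0.028 -0.107 0.45;0 0 0 -0.038 -0.028 -0.107 0.45;0 0 0 -0.038 -0.028 -0.107 0.45;0 0 0 -0.038 -0.028 -0.107 0.45;0 0 0 -0.038 -0.028 -0.107 0.45;0 0 0 -0.038 -0.028 -0.107 0.45;0 0 0 -0.038 -0.028 -0.107 0.45")

```text
clock: 33.3
eef_pos: [0.4147, 0.2501, 0.2705]
tcp_rot: [0.265, 0.591, 0.734, -0.203]
ft_force: [-0.2, 0.2, -0.2]
gripper_width: 0.0384
```

Run:
```python
from h import *
p,r=grasp([.439,.112,0],14,0,.08)
delta(p,r,3)
```

```text
t33.3 tcp [0.4147 0.2501 0.2705] delta mm [ 71.2 -11.4 103.3] rv [-0.004 -0.017 -0.028] rows>=3.3 F [-0.2  0.2 -0.2] w 0.0384 j [ 0.71  0.23  1.61 -0.6   1.64 -1.01]
per row [23.7 -3.8 34.4] [-0.0012 -0.0058 -0.0093]
```

Emit:
servo_tool(steps="22 -4 30 0 -0.006 -0.01 0.5;22 -4 32 0 -0.006 -0.01 0.5;20 -4 30 0 -0.006 -0.01 0.5;5 0 8 0 0 0 0.5;0 0 0 0 0 0 0.5;0 0 0 0 0 0 0.5")

```text
clock: 33.8
eef_pos: [0.4071, 0.2418, 0.1482]
tcp_rot: [0.27, 0.575, 0.744, -0.208]
ft_force: [-0.9, -0.1, 1.0]
gripper_width: 0.043
```

Run:
```python
from h import *
p,r=grasp([.439,.112,0],14,0,.0)
delta(p,r,4)
P=manip.camera_params("wrist"); im=manip.camera("wrist"); cv2.imwrite("pics/w17.png",im)
print(proj(P,p))
```

```text
t33.8 tcp [0.4071 0.2418 0.1482] delta mm [-0.8 -1.1 84.3] rv [ 0.008 -0.003  0.007] rows>=2.2 F [-0.9 -0.1  1. ] w 0.0430 j [ 0.72  0.37  1.72 -0.62  1.43 -0.9 ]
per row [-0.2 -0.3 21.1] [ 0.0019 -0.0007  0.0017]
[[320.6225457  251.69801565]]
```

View pics/w17.png

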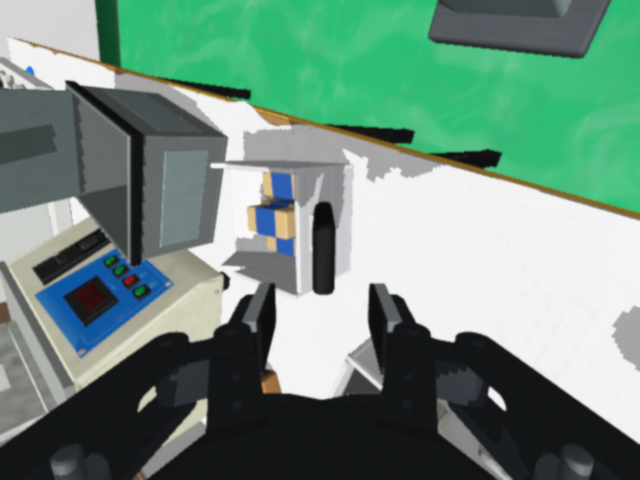

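Emit:
servo_tool(steps="0 0 20 0.004 0 0.004 0.5;0 0 22 0.004 0 0.003 0.5;0 0 22 0 0 0 0.5;0 0 14 0 0 0 0.5;0 0 4 0 0 0 0.5;0 0 0 0 0 0 0.5")

```text
clock: 34.35
eef_pos: [0.4334, 0.1981, 0.0981]
tcp_rot: [0.274, 0.584, 0.739, -0.195]
ft_force: [0.2, 1.7, -0.3]
gripper_width: 0.0431
```

Run:
```python
from h import *
p,r=grasp([.439,.112,0],14,0,.0)
delta(p,r,1)
P=manip.camera_params("wrist"); im=manip.camera("wrist"); cv2.imwrite("pics/w18.png",im)
```

```text
t34.4 tcp [0.4334 0.1981 0.0981] delta mm [  4.1 -15.8  14.3] rv [ 0.025 -0.014 -0.021] rows>=0.6 F [ 0.2  1.7 -0.3] w 0.0431 j [ 0.62  0.41  1.79 -0.67  1.28 -0.87]
per row [  4.1 -15.8  14.3] [ 0.0246 -0.0137 -0.0206]
```

View pics/w18.png

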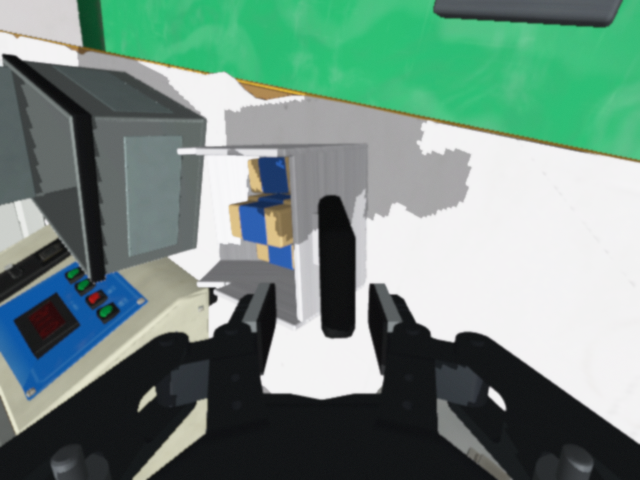

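Emit:
servo_tool(steps="4 -17 7 0.025 -0.014 -0.02 0.5;0 -2 7 0 0 0 0.5;0 0 0 0 0 0 0.5;0 0 0 0 0 0 0.5")

```text
clock: 34.73
eef_pos: [0.4179, 0.1909, 0.0876]
tcp_rot: [0.271, 0.579, 0.74, -0.207]
ft_force: [-0.6, 0.1, -0.4]
gripper_width: 0.0426
```

Run:
```python
from h import *
p,r=grasp([.439,.112,0],14,0,.0)
delta(p,r,1)
P=manip.camera_params("wrist"); im=manip.camera("wrist"); cv2.imwrite("pics/w19.png",im)
```

```text
t34.7 tcp [0.4179 0.1909 0.0876] delta mm [0.3 1.4 4.5] rv [ 0.006 -0.002 -0.003] rows>=0.1 F [-0.6  0.1 -0.4] w 0.0426 j [ 0.63  0.42  1.82 -0.67  1.28 -0.86]
per row [0.3 1.4 4.5] [ 0.0058 -0.0019 -0.0033]
```

View pics/w19.png

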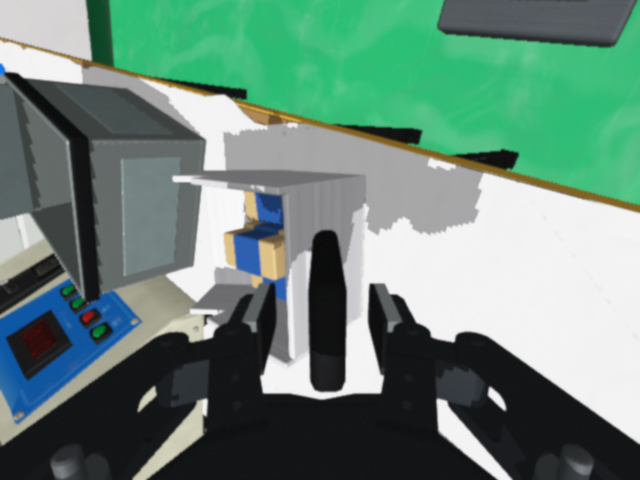

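Emit:
servo_tool(steps="1 1 4 0.005 0 0 0.5;0 0 0 0 0 0 0.5;0 0 0 0 0 0 0.05;0 0 0 0 0 0 0.05;0 0 0 0 0 0 0.05;0 0 0 0 0 0 0.05;0 0 0 0 0 0 0.05;0 0 0 0 0 0 0.05;0 0 0 0 0 0 0.05", grip_force=110)

```text
clock: 35.53
eef_pos: [0.4201, 0.1902, 0.0839]
tcp_rot: [0.269, 0.58, 0.74, -0.209]
ft_force: [0.6, 1.9, -0.6]
gripper_width: 0.0128
```

Run:
```python
from h import *
p,r=grasp([.439,.112,0],14,0,.0)
delta(p,r,1)
p,q,o=tcp(); T=q*G.inv(); print("tub est",(p-T.apply([0,.079,.084])).round(4),T.as_euler('ZYX',True).round(2))
```

```text
t35.5 tcp [0.4201 0.1902 0.0839] delta mm [-1.2 -0.6  0.9] rv [ 0.002 -0.002 -0.003] rows>=0.0 F [ 0.6  1.9 -0.6] w 0.0128 j [ 0.62  0.43  1.81 -0.67  1.27 -0.86]
per row [-1.2 -0.6  0.9] [ 0.0019 -0.0023 -0.0027]
tub est [ 4.394e-01  1.138e-01 -3.000e-04] [13.95 -0.18  0.13]
```

Emit:
servo_tool(steps="-6 0 -8 0 0 0 0.05;-13 0 -15 0 0 0 0.05;-16 0 -19 0 0 0 0.05;-16 0 -19 0 0 0 0.05;-16 0 -19 0 0 0 0.05;-16 0 -19 0 0 0 0.05;-10 0 -12 0 0 0 0.05;0 0 0 0 0 0 0.05;0 0 0 0 0 0 0.05")

```text
clock: 36.28
eef_pos: [0.4142, 0.1899, 0.2304]
tcp_rot: [0.26, 0.581, 0.742, -0.209]
ft_force: [-0.6, -0.3, -4.3]
gripper_width: 0.0126
```

```bash
cat >> h.py <<'E'
BC=np.array([.463,-.126]); BY=-5.
def lippose(ly,lz,yaw,tip,lx=0):
    B=R.from_euler('z',np.radians(BY)); lip=np.r_[BC,0]+B.apply([lx,ly,lz])
    T=R.from_euler('z',np.radians(yaw))*R.from_euler('x',np.radians(tip))
    o=lip-T.apply([0,-.085,.04]); r=T*G
    return o+T.apply([0,.079,.084]),r
def tubnow():
    p,q,o=tcp(); T=q*G.inv(); org=p-T.apply([0,.079,.084]); lip=org+T.apply([0,-.085,.04])
    e=T.as_euler('ZXY',True)
    B=R.from_euler('z',np.radians(BY)); print("tub org",org.round(3),"yaw,tip,roll",e.round(1),"lip in box",B.inv().apply(lip-np.r_[BC,0]).round(3))
E
python3 - <<'E'
from h import *
tubnow()
p,r=lippose(.045,.175,-5,0); delta(p,r,6)
cv2.imwrite("pics/s5.png",manip.camera("scene"));cv2.imwrite("pics/w20.png",manip.camera("wrist"))
E
```

```text
tub org [0.432 0.114 0.145] yaw,tip,roll [13.7  1.   0.5] lip in box [-0.024  0.156  0.184]
t36.3 tcp [0.4142 0.1899 0.2304] delta mm [-86.7  39.6  84.5] rv [ 0.202 -0.015  0.258] rows>=3.4 F [-0.6 -0.3 -4.3] w 0.0126 j [ 0.62  0.19  1.75 -0.62  1.51 -1.05]
per row [-14.4   6.6  14.1] [ 0.0337 -0.0026  0.0429]
```

View pics/s5.png

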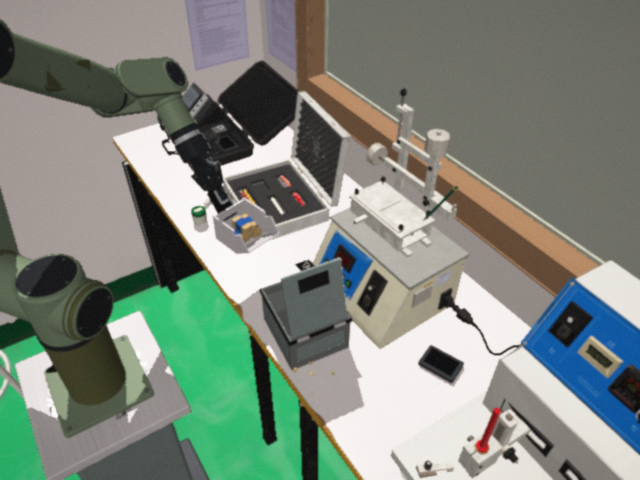

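View pics/w20.png

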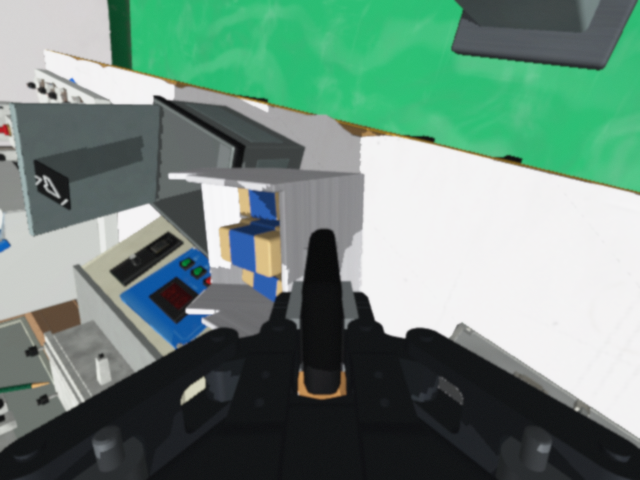

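```bash
python3 -c "
import cv2
i=cv2.imread('pics/scene0.png');cv2.imwrite('pics/s0z.png',cv2.resize(i[255:375,245:365],None,fx=5,fy=5,interpolation=cv2.INTER_CUBIC))"
```

```text
(no output)
```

View pics/s0z.png

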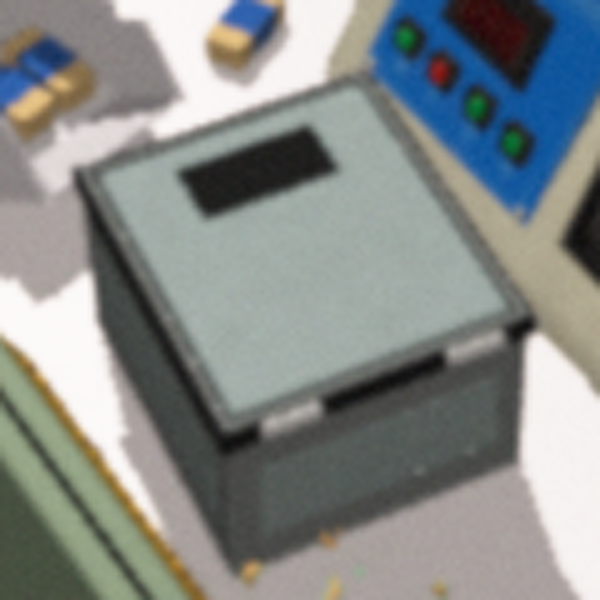

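Run:
```python
from h import *
P=manip.camera_params("scene"); z=lambda u,v:(245+u/5,255+v/5)
c=plane(P,[z(78,172),z(368,70),z(532,318),z(228,435)],.11); print(c.round(4),c.mean(0))
pd=plane(P,[z(181,175),z(312,127),z(337,170),z(207,217)],.111); print("pad",pd.mean(0))
a=c[0]-c[3];print(np.degrees(np.arctan2(a[1],a[0]))-90); a=c[1]-c[2];print(np.degrees(np.arctan2(a[1],a[0]))-90)
```

```text
[[ 0.3977 -0.0412  0.11  ]
 [ 0.5481 -0.0584  0.11  ]
 [ 0.5262 -0.2274  0.11  ]
 [ 0.3797 -0.2094  0.11  ]] [ 0.46293325 -0.13408961  0.11      ]
pad [ 0.4689188  -0.08784543  0.111     ]
-6.088148658250859
-7.396852401620748
```

```bash
sed -i 's/^BC=.*/BC=np.array([.463,-.130]); BY=-6./' h.py
python3 - <<'E'
from h import *
tubnow()
p,r=lippose(.045,.185,-6,0); delta(p,r,7)
E
```

```text
tub org [0.432 0.114 0.144] yaw,tip,roll [13.8  0.9  0.6] lip in box [-0.027  0.159  0.183]
t36.4 tcp [0.4141 0.1895 0.2296] delta mm [-97.1  42.2  79.2] rv [ 0.212 -0.013  0.272] rows>=3.5 F [-0.3 -0.1 -4.8] w 0.0124 j [ 0.62  0.19  1.75 -0.62  1.51 -1.05]
per row [-13.9   6.   11.3] [ 0.0303 -0.0019  0.0389]
```

Emit:
servo_tool(steps="-14 6 11 0.03 -0.002 0.039 0.05;-14 6 11 0.03 -0.002 0.039 0.05;-14 6 11 0.03 -0.002 0.039 0.05;-14 6 11 0.03 -0.002 0.039 0.05;-14 6 11 0.03 -0.002 0.039 0.05;-14 6 11 0.03 -0.002 0.039 0.05;-12 6 10 0.03 -0.002 0.039 0.05;0 0 0 0 0 0 0.05;0 0 0 0 0 0 0.05")

```text
clock: 37.13
eef_pos: [0.4601, 0.0659, 0.2137]
tcp_rot: [0.22, 0.698, 0.627, -0.267]
ft_force: [0.2, 0.2, -4.0]
gripper_width: 0.0129
```

Run:
```python
from h import *
tubnow()
p,r=lippose(.045,.185,-6,0); delta(p,r,2)
cv2.imwrite("pics/s6.png",manip.camera("scene"));cv2.imwrite("pics/w21.png",manip.camera("wrist"))
```

```text
tub org [ 0.449 -0.013  0.13 ] yaw,tip,roll [-6.7 -0.5  1.6] lip in box [-0.027  0.03   0.171]
t37.1 tcp [0.4601 0.0659 0.2137] delta mm [  0.9  22.8 -21.7] rv [-0.029  0.008  0.008] rows>=0.8 F [ 0.2  0.2 -4. ] w 0.0129 j [ 0.33  0.27  1.7  -0.62  1.55 -1.  ]
per row [  0.4  11.4 -10.8] [-0.0143  0.004   0.0042]
```

View pics/s6.png

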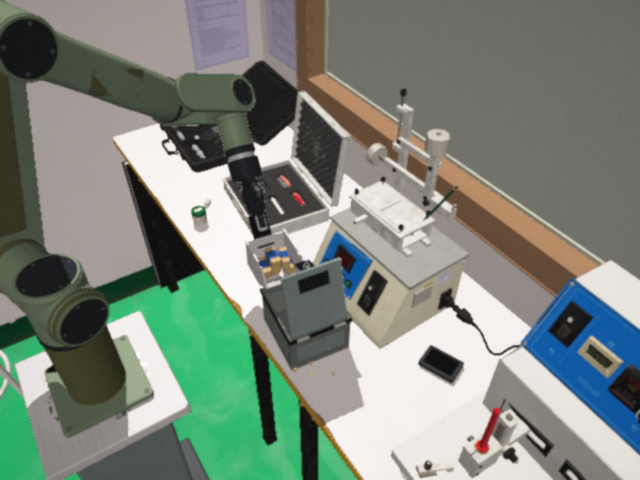

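Emit:
servo_tool(steps="0 12 -11 -0.015 0.004 0.004 0.05;0 12 -11 -0.015 0.004 0.004 0.05;-11 0 -8 0 0.08 0 0.05;-11 0 -8 0 0.08 0 0.05;-11 0 -8 0 0.08 0 0.05;-11 0 -8 0 0.08 0 0.05;0 0 0 0 0 0 0.05;0 0 0 0 0 0 0.05")

```text
clock: 37.9
eef_pos: [0.4785, 0.0664, 0.2755]
tcp_rot: [0.119, 0.722, 0.667, -0.141]
ft_force: [-1.0, 0.2, -5.8]
gripper_width: 0.0131
```

Run:
```python
from h import *
tubnow()
p,r=lippose(.035,.165,-6,45); delta(p,r,6)
cv2.imwrite("pics/s7.png",manip.camera("scene"))
```

```text
tub org [0.473 0.019 0.171] yaw,tip,roll [-5.1 18.8  1. ] lip in box [-0.004  0.056  0.181]
t37.9 tcp [0.4785 0.0664 0.2755] delta mm [-85.2   2.8  -6.3] rv [-0.013  0.458  0.024] rows>=3.9 F [-1.   0.2 -5.8] w 0.0131 j [ 0.17  0.09  1.67 -0.35  1.5  -1.27]
per row [-14.2   0.5  -1. ] [-0.0021  0.0763  0.004 ]
```

View pics/s7.png

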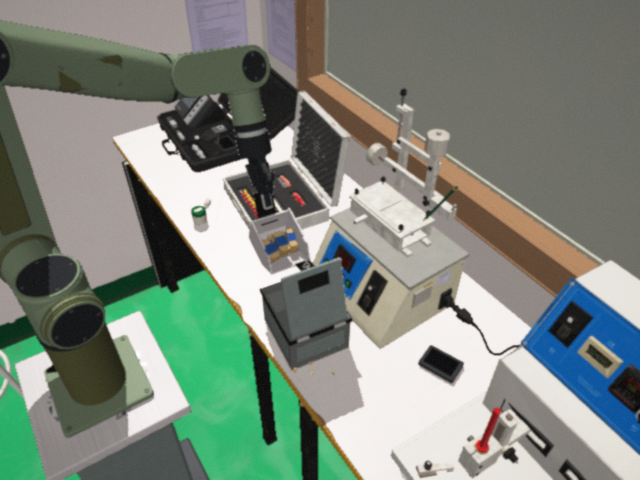

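Emit:
servo_tool(steps="-14 0.5 -1 -0.002 0.076 0.004 0.05;-14 0.5 -1 -0.002 0.076 0.004 0.05;-14 0.5 -1 -0.002 0.076 0.004 0.05;-14 0.5 -1 -0.002 0.076 0.004 0.05;-14 0.5 -1 -0.002 0.076 0.004 0.05;-14 0.5 -1 -0.002 0.076 0.004 0.05;0 0 0 0 0 0 0.05;0 0 0 0 0 0 0.05")

```text
clock: 38.62
eef_pos: [0.467, -0.0082, 0.2817]
tcp_rot: [-0.044, 0.736, 0.676, 0.022]
ft_force: [0.5, 0.6, -3.3]
gripper_width: 0.012
```

```bash
python3 - <<'E'
from h import *
tubnow()
p,r=lippose(.03,.14,-6,70); delta(p,r,6)
cv2.imwrite("pics/s8.png",manip.camera("scene"));cv2.imwrite("pics/t8.png",manip.camera("top")[200:360,220:460])
E
python3 -c "
import cv2
a=cv2.imread('pics/s8.png')[180:370,180:400];b=cv2.imread('pics/t8.png');import numpy as np
a=cv2.resize(a,(400,345));b=cv2.resize(b,(400,267));cv2.imwrite('pics/m8.png',np.hstack([a,np.pad(b,((0,78),(0,0),(0,0)))]))"
```

```text
tub org [ 0.463 -0.004  0.167] yaw,tip,roll [-6.8 45.2  2.8] lip in box [-0.012  0.037  0.134]
t38.6 tcp [ 0.467  -0.0082  0.2817] delta mm [-74.2   6.2 -34.6] rv [-0.04   0.433  0.01 ] rows>=3.7 F [ 0.5  0.6 -3.3] w 0.0120 j [-0.26 -0.03  1.74  0.08  1.49 -1.75]
per row [-12.4   1.   -5.8] [-0.0067  0.0721  0.0016]
```

View pics/m8.png

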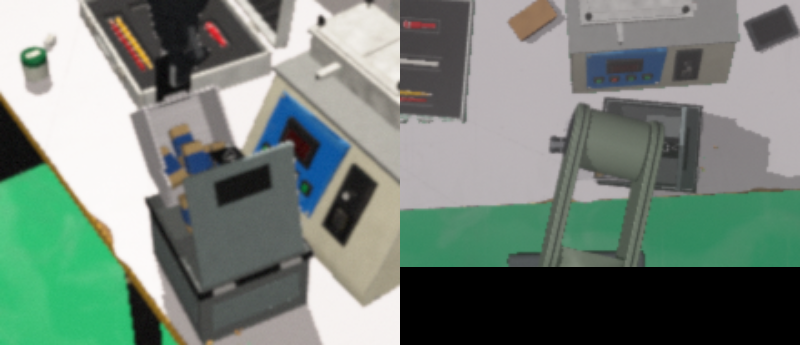

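Emit:
servo_tool(steps="-12 2 -7 -0.007 0.06 0.002 0.05;-12 2 -7 -0.007 0.06 0.002 0.05;-12 2 -7 -0.007 0.06 0.002 0.05;-12 2 -7 -0.007 0.06 0.002 0.05;-10 0 -6 -0.007 0.06 0 0.05;-10 0 -6 -0.007 0.06 0 0.05;-8 0 -6 0 0.06 0 0.05;0 0 0 0 0 0 0.05;0 0 0 0 0 0 0.05")

```text
clock: 39.47
eef_pos: [0.4694, -0.0805, 0.3026]
tcp_rot: [-0.178, 0.706, 0.66, 0.185]
ft_force: [-0.9, 0.6, -1.8]
gripper_width: 0.0128
```

```bash
cat > two.py <<'E'
import sys
from h import *
a=manip.camera("scene")[160:370,170:410];b=manip.camera("top")[200:360,220:460]
a=cv2.resize(a,(400,350));b=cv2.resize(b,(400,267))
cv2.imwrite(sys.argv[1],np.hstack([a,np.pad(b,((0,83),(0,0),(0,0)))]))
E
python3 - <<'E'
from h import *
tubnow()
p,r=lippose(.03,.14,-6,88); delta(p,r,4)
E
python3 two.py pics/m9.png
```

```text
tub org [ 0.472 -0.029  0.199] yaw,tip,roll [-5.  69.7  1.3] lip in box [0.001 0.034 0.133]
t39.5 tcp [ 0.4694 -0.0805  0.3026] delta mm [-49.   -3.5 -31.2] rv [-0.031  0.319  0.026] rows>=2.7 F [-0.9  0.6 -1.8] w 0.0128 j [-0.63  0.07  1.67  0.43  1.69 -2.14]
per row [-12.3  -0.9  -7.8] [-0.0078  0.0798  0.0065]
```

View pics/m9.png

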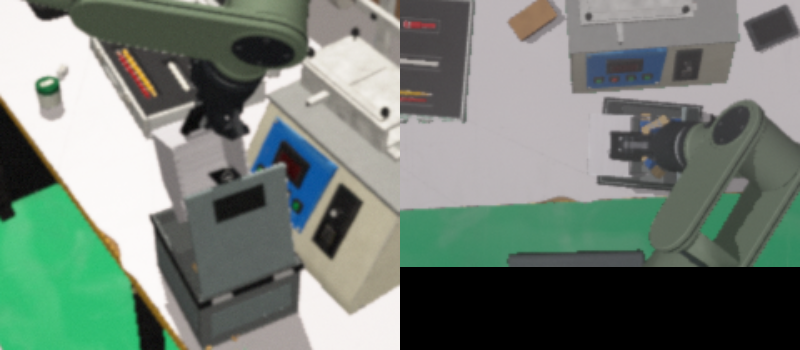

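Emit:
servo_tool(steps="-12 -1 -8 -0.008 0.08 0.006 0.05;-12 -1 -8 -0.008 0.08 0.006 0.05;-12 -1 -8 -0.008 0.08 0.006 0.05;-12 0 -8 -0.008 0.08 0.006 0.05;0 0 0 0 0 0 0.05;0 0 0 0 0 0 0.05;0 0 0 0 0 0 0.05;0 0 0 0 0 0 0.05")

```text
clock: 40.23
eef_pos: [0.4656, -0.1272, 0.3038]
tcp_rot: [-0.272, 0.67, 0.622, 0.301]
ft_force: [0.6, -0.5, -1.1]
gripper_width: 0.013
```

```bash
python3 - <<'E'
from h import *
tubnow(); p,q,o=tcp(); print(o["ft_force"],o["gripper_width"])
cv2.imwrite("pics/w22.png",manip.camera("wrist"))
E
python3 two.py pics/m10.png
```

```text
tub org [ 0.473 -0.046  0.222] yaw,tip,roll [ 10.6  87.9 -15.1] lip in box [0.003 0.041 0.138]
[ 0.63996454 -0.50011763 -1.05683324] 0.013028359606174983
```

View pics/m10.png

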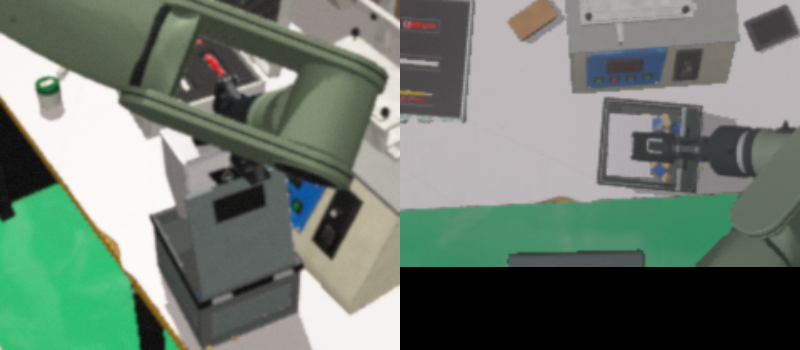

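View pics/w22.png

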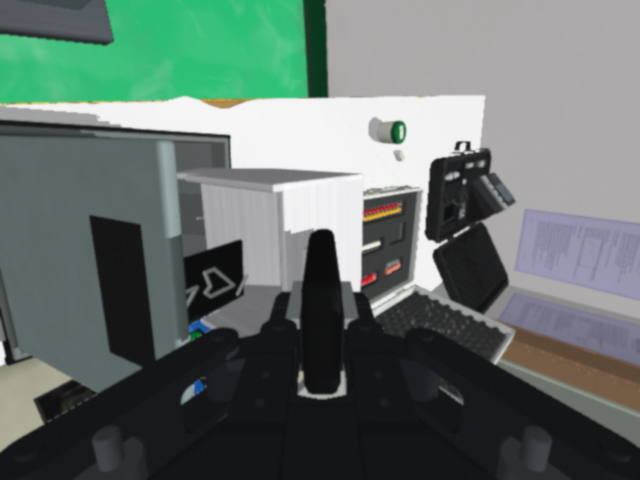

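Run:
```python
from h import *
p,r=lippose(.06,.17,-6,45); delta(p,r,8)
```

```text
t40.4 tcp [ 0.4656 -0.1273  0.304 ] delta mm [104.7   1.5  96.6] rv [-0.002 -0.75   0.028] rows>=6.3 F [ 0.6  0.2 -1.1] w 0.0127 j [-0.81  0.23  1.61  0.62  1.87 -2.3 ]
per row [13.1  0.2 12.1] [-0.0003 -0.0937  0.0035]
```

Emit:
servo_tool(steps="11 0 7 0 -0.094 0.003 0.05;11 0 7 0 -0.094 0.003 0.05;11 0 7 0 -0.094 0.003 0.05;11 0 7 0 -0.094 0.003 0.05;11 0 6 0 -0.094 0.003 0.05;11 0 6 0 -0.094 0.003 0.05;11 0 5 0 -0.094 0.003 0.05;11 0 5 0 -0.094 0.003 0.05")

```text
clock: 41.05
eef_pos: [0.4748, -0.0255, 0.3064]
tcp_rot: [-0.014, 0.744, 0.668, 0.023]
ft_force: [0.2, 0.6, -1.8]
gripper_width: 0.0131
```

```bash
python3 - <<'E'
from h import *
tubnow()
p,r=lippose(.10,.20,-6,0); delta(p,r,8)
cv2.imwrite("pics/w23.png",manip.camera("wrist"))
E
python3 two.py pics/m11.png
```

```text
tub org [ 0.476 -0.026  0.191] yaw,tip,roll [-5.7 43.1 -0.8] lip in box [0.002 0.015 0.162]
t41.0 tcp [ 0.4748 -0.0255  0.3064] delta mm [155.3  -2.   70.9] rv [ 0.008 -0.752 -0.007] rows>=6.3 F [ 0.2  0.6 -1.8] w 0.0131 j [-0.27 -0.06  1.71  0.06  1.49 -1.74]
per row [19.4 -0.2  8.9] [ 0.001  -0.094  -0.0008]
```

View pics/m11.png

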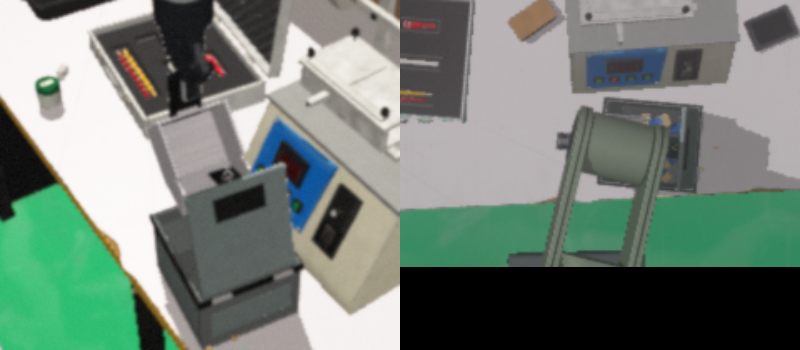

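Emit:
servo_tool(steps="25 0 -8 0 0 0 0.05;28 0 -8 0 -0.05 0 0.05;28 0 -3 0 -0.094 0 0.05;22 0 4 0 -0.094 0 0.05;18 0 6 0 -0.094 0 0.05;16 0 7 0 -0.094 0 0.05;15 0 8 0 -0.094 0 0.05;15 0 8 0 -0.094 0 0.05;14 0 8 0 -0.094 0 0.05;14 0 8 0 -0.094 0 0.05")

```text
clock: 42.03
eef_pos: [0.4983, 0.1413, 0.2534]
tcp_rot: [0.252, 0.7, 0.611, -0.269]
ft_force: [-0.5, 0.6, -2.3]
gripper_width: 0.013
```

Run:
```python
from h import *
tubnow()
p,r=grasp([.439,.114,.05],14); delta(p,r,5)
P=manip.camera_params("top"); im=manip.camera("top"); cv2.imwrite("pics/top5.png",im)
for c,a,q in blocks(P,im): print(c.round(1),a,q.round(3))
cv2.imwrite("pics/s10.png",manip.camera("scene"))
```

```text
tub org [0.49  0.058 0.174] yaw,tip,roll [-7.3 -3.3 -1.4] lip in box [0.004 0.107 0.219]
t42.0 tcp [0.4983 0.1413 0.2534] delta mm [108.8 -87.   58.5] rv [-0.229  0.062 -0.294] rows>=4.0 F [-0.5  0.6 -2.3] w 0.0130 j [ 0.45  0.37  1.49 -0.63  1.7  -0.93]
per row [ 21.8 -17.4  11.7] [-0.0457  0.0123 -0.0587]
[522.8 177.8] 161 [ 0.788 -0.631  0.018]
[584.6 179.9] 3116 [ 0.776 -0.826  0.018]
[356.2 239.5] 611 [ 0.607 -0.099  0.018]
[372.7 272.6] 27 [ 0.502 -0.147  0.018]
[385.  276.5] 28 [ 0.489 -0.185  0.018]
[368.4 289. ] 12 [ 0.451 -0.132  0.018]
[375.2 302. ] 33 [ 0.41  -0.152  0.018]
```

View pics/top5.png

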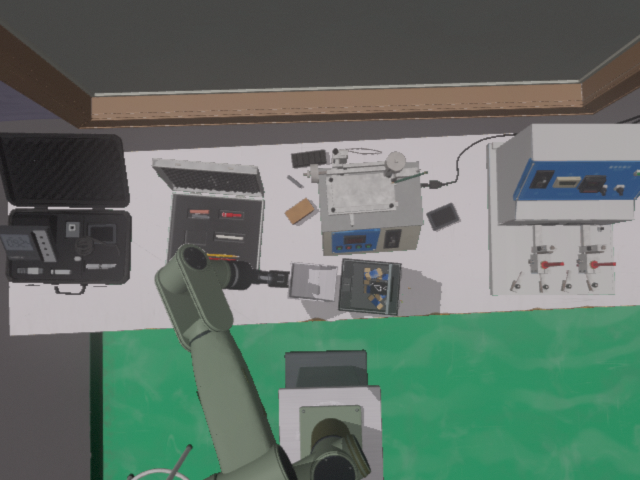

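View pics/s10.png

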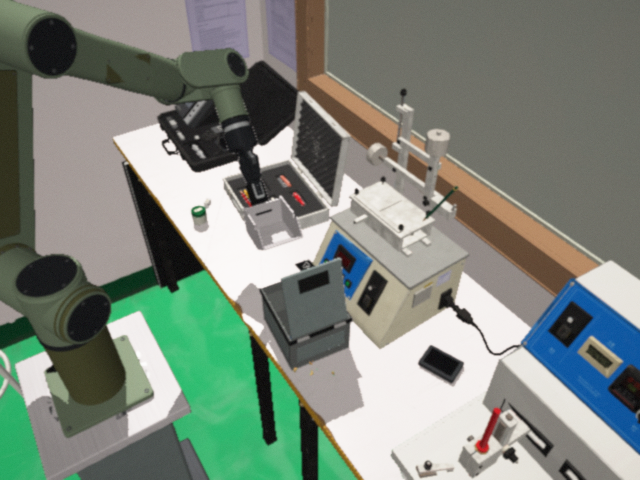

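Emit:
servo_tool(steps="10 -18 5 -0.045 0.012 -0.058 0.05;12 -18 8 -0.045 0.012 -0.058 0.05;15 -18 10 -0.045 0.012 -0.058 0.05;18 -18 12 -0.045 0.012 -0.058 0.05;18 -18 12 -0.045 0.012 -0.058 0.05;0 0 0 0 0 0 0.05;0 0 0 0 0 0 0.05")

```text
clock: 42.72
eef_pos: [0.4048, 0.1574, 0.1631]
tcp_rot: [0.257, 0.582, 0.743, -0.208]
ft_force: [0.9, 0.1, -0.8]
gripper_width: 0.0126
```

Run:
```python
from h import *
tubnow()
p,r=grasp([.439,.114,.02],14); delta(p,r,4)
```

```text
tub org [0.422 0.082 0.077] yaw,tip,roll [13.7  1.3  0.6] lip in box [-0.033  0.126  0.115]
t42.7 tcp [0.4048 0.1574 0.1631] delta mm [59.2 23.1 28. ] rv [-0.011 -0.023  0.002] rows>=1.8 F [ 0.9  0.1 -0.8] w 0.0126 j [ 0.58  0.23  1.87 -0.64  1.36 -1.  ]
per row [14.8  5.8  7. ] [-0.0028 -0.0059  0.0005]
```

Emit:
servo_tool(steps="15 5 7 -0.003 -0.006 0 0.05;15 4 7 -0.003 -0.006 0 0.05;14 4 7 -0.003 -0.006 0 0.05;12 2 5 0 0 0 0.05;0 0 0 0 0 0 0.05;0 0 0 0 0 0 0.05")

```text
clock: 43.22
eef_pos: [0.4239, 0.1869, 0.1171]
tcp_rot: [0.266, 0.59, 0.735, -0.2]
ft_force: [0.7, 0.6, -1.7]
gripper_width: 0.0128
```

Run:
```python
from h import *
tubnow()
p,r=grasp([.439,.114,.0],14); delta(p,r,4)
```

```text
tub org [0.443 0.112 0.032] yaw,tip,roll [12.9  1.1 -1.1] lip in box [-0.018  0.157  0.07 ]
t43.2 tcp [0.4239 0.1869 0.1171] delta mm [24.3 -3.7 22.8] rv [ 0.003 -0.019 -0.028] rows>=0.9 F [ 0.7  0.6 -1.7] w 0.0128 j [ 0.61  0.36  1.81 -0.65  1.31 -0.89]
per row [ 6.1 -0.9  5.7] [ 0.0007 -0.0047 -0.007 ]
```

Emit:
servo_tool(steps="6 -2 7 0 -0.01 -0.014 0.05;6 -2 7 0.005 -0.009 -0.014 0.05;4 -2 5 0.005 0 0 0.05;0 0 0 0 0 0 0.05;0 0 0 0 0 0 0.05")

```text
clock: 43.63
eef_pos: [0.4217, 0.1851, 0.0943]
tcp_rot: [0.268, 0.582, 0.738, -0.211]
ft_force: [0.3, 1.1, -1.8]
gripper_width: 0.0133
```

Run:
```python
from h import *
tubnow()
p,r=grasp([.439,.114,.0],14); delta(p,r,4)
```

```text
tub org [0.44  0.108 0.01 ] yaw,tip,roll [13.5  0.1 -0. ] lip in box [-0.019  0.155  0.05 ]
t43.6 tcp [0.4217 0.1851 0.0943] delta mm [11.1 -0.5  4.2] rv [-0.005 -0.001 -0.007] rows>=0.3 F [ 0.3  1.1 -1.8] w 0.0133 j [ 0.61  0.41  1.81 -0.67  1.29 -0.88]
per row [ 2.8 -0.1  1. ] [-0.0014 -0.0003 -0.0017]
```

Emit:
servo_tool(steps="3 0 4 0 0 0 0.05;2.5 0 3 0 0 0 0.05;1.5 0 2 0 0 0 0.05;0 0 0 0 0 0 0.05;0 0 0 0 0 0 0.05")

```text
clock: 44.05
eef_pos: [0.4222, 0.1851, 0.0837]
tcp_rot: [0.269, 0.582, 0.738, -0.211]
ft_force: [-0.1, 0.0, -2.1]
gripper_width: 0.0123
```

Run:
```python
from h import *
tubnow(); delta(tcp()[0])
```

```text
tub org [ 0.441  0.108 -0.   ] yaw,tip,roll [13.5 -0.1 -0.1] lip in box [-0.019  0.155  0.04 ]
t44.0 tcp [0.4222 0.1851 0.0837] delta mm [0. 0. 0.] rv [0. 0. 0.] rows>=0.0 F [-0.1  0.  -2.1] w 0.0123 j [ 0.61  0.43  1.81 -0.68  1.27 -0.86]
```

Emit:
servo_tool(steps="1 0 1.2 0 0 0 0.05;1 0 1.2 0 0 0 0.05;0 0 0 0 0 0 0.05")

```text
clock: 44.3
eef_pos: [0.4224, 0.1856, 0.0838]
tcp_rot: [0.271, 0.582, 0.737, -0.212]
ft_force: [0.3, -0.4, -2.2]
gripper_width: 0.0131
```

Emit:
servo_tool(steps="2.5 0 3 0 0 0 0.05;0 0 0 0 0 0 0.05")

```text
clock: 44.47
eef_pos: [0.4234, 0.1867, 0.0841]
tcp_rot: [0.273, 0.582, 0.736, -0.212]
ft_force: [-0.2, 0.1, -2.1]
gripper_width: 0.0132
```

Run:
```python
from h import *
tubnow(); p,r,o=tcp(); print(p,o["ft_force"],o["ft_torque"],o["qpos"].round(3),o["joint_torque"].round(1))
i=manip.camera("scene"); cv2.imwrite("pics/s11.png",cv2.resize(i[170:290,180:340],None,fx=5,fy=5,interpolation=cv2.INTER_CUBIC))
```

```text
tub org [0.442 0.109 0.001] yaw,tip,roll [13.4 -0.5 -0.3] lip in box [-0.018  0.156  0.041]
[0.42339797 0.18671922 0.08413383] [-0.20793107  0.13933135 -2.05601561] [ 0.69284168  0.14382275 -0.04910254] [ 0.618  0.436  1.807 -0.681  1.279 -0.853] [  0.  -39.6 -20.3  -2.4   2.3   0. ]
```

View pics/s11.png

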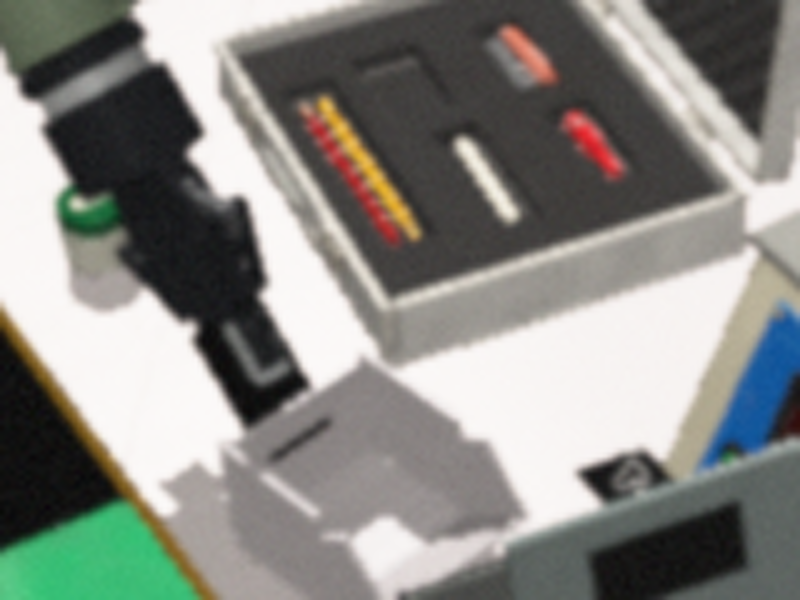

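Emit:
servo_tool(steps="0 0 0 0 0 0 0.3;0 0 0 0 0 0 0.4;0 0 0 0 0 0 0.5;0 0 0 0 0 0 0.5;0 0 0 0 0 0 0.5")

```text
clock: 44.93
eef_pos: [0.424, 0.1859, 0.0832]
tcp_rot: [0.273, 0.582, 0.736, -0.212]
ft_force: [0.5, 0.0, -0.2]
gripper_width: 0.0431
```

Run:
```python
from h import *
delta(tcp()[0])
cv2.imwrite("pics/w24.png",manip.camera("wrist"))
```

```text
t44.9 tcp [0.424  0.1859 0.0832] delta mm [0. 0. 0.] rv [0. 0. 0.] rows>=0.0 F [ 0.5  0.  -0.2] w 0.0431 j [ 0.62  0.44  1.81 -0.68  1.28 -0.85]
```

View pics/w24.png

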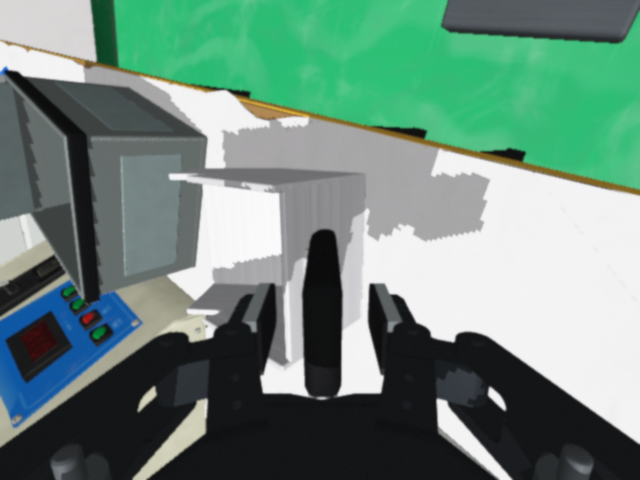

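Emit:
servo_tool(steps="0 0 -20 0 0 0 0.5;0 0 -30 0 0 0 0.5;0 0 -34 0 0 0 0.5;0 0 -34 0 0 0 0.5;-20 0 -30 0 0 0 0.3;-10 0 -20 0 0 0 0.1;0 0 0 0 0 0 0;0 0 0 0 0 0 0")

```text
clock: 45.65
eef_pos: [0.4003, 0.2709, 0.2332]
tcp_rot: [0.271, 0.581, 0.736, -0.217]
ft_force: [-0.2, 1.1, -0.3]
gripper_width: -0.0001
```

Run:
```python
from h import *
delta(tcp()[0],down(np.radians(-6)),17)
P=manip.camera_params("wrist");im=manip.camera("wrist");cv2.imwrite("pics/w25.png",im)
```

```text
t45.6 tcp [0.4003 0.2709 0.2332] delta mm [0. 0. 0.] rv [0.67  0.481 1.818] rows>=16.8 F [-0.2  1.1 -0.3] w -0.0001 j [ 0.76  0.31  1.61 -0.6   1.63 -0.95]
per row [0. 0. 0.] [0.0394 0.0283 0.1069]
```

View pics/w25.png

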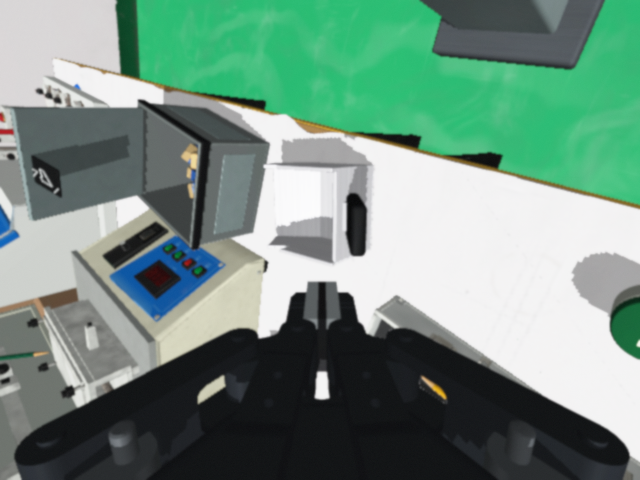

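Emit:
servo_tool(steps="0 0 -10 0.039 0.028 0.107 0;0 0 -10 0.039 0.028 0.107 0;0 0 -10 0.039 0.028 0.107 0;0 0 -10 0.039 0.028 0.107 0;0 0 -10 0.039 0.028 0.107 0;0 0 -10 0.039 0.028 0.107 0;0 0 -10 0.039 0.028 0.107 0;0 0 -10 0.039 0.028 0.107 0;0 0 -10 0.039 0.028 0.107 0;0 0 -10 0.039 0.028 0.107 0")

```text
clock: 46.53
eef_pos: [0.3942, 0.3149, 0.2952]
tcp_rot: [0.132, 0.94, 0.289, -0.12]
ft_force: [0.1, -0.8, -0.2]
gripper_width: -0.0001
```

Emit:
servo_tool(steps="0 0 -10 0.039 0.028 0.107 0;0 0 -10 0.039 0.028 0.107 0;0 0 -10 0.039 0.028 0.107 0;0 0 0 0.039 0.028 0.107 0;0 0 0 0.039 0.028 0.107 0;0 0 0 0.039 0.028 0.107 0;0 0 0 0.03 0.02 0.09 0;0 0 0 0 0 0 0")

```text
clock: 47.2
eef_pos: [0.3976, 0.3157, 0.3087]
tcp_rot: [0.019, 0.995, -0.099, -0.022]
ft_force: [-0.8, 0.1, -0.7]
gripper_width: -0.0003
```

```bash
cat >> h.py <<'E'
def boxpt(x,y,z): return np.r_[BC,0]+R.from_euler('z',np.radians(BY)).apply([x,y,z])
E
python3 - <<'E'
from h import *
p=boxpt(0,-.02,.36); print(p)
delta(p,down(np.radians(-6)),10)
E
```

```text
[ 0.46090943 -0.14989044  0.36      ]
t47.2 tcp [0.3976 0.3157 0.3087] delta mm [151.8 445.9 -38.3] rv [ 0.041  0.041 -0.093] rows>=12.4 F [-0.8  0.1 -0.7] w -0.0003 j [ 0.5   0.06  1.59 -0.01  1.55  0.7 ]
per row [15.2 44.6 -3.8] [ 0.0041  0.0041 -0.0093]
```

Emit:
servo_tool(steps="12 38 -6 0.004 0.004 -0.009 0;12 38 -6 0.004 0.004 -0.009 0;12 38 -6 0.004 0.004 -0.009 0;12 38 -6 0.004 0.004 -0.009 0;12 38 -6 0.004 0.004 -0.009 0;12 38 -6 0.004 0.004 -0.009 0;12 38 -6 0.004 0.004 -0.009 0;12 38 -6 0.004 0.004 -0.009 0;12 38 0 0.004 0.004 -0.009 0;12 38 0 0.004 0.004 -0.009 0")

```text
clock: 48.03
eef_pos: [0.4591, -0.0879, 0.3465]
tcp_rot: [0.003, 0.999, -0.034, -0.019]
ft_force: [-0.1, 0.9, -0.4]
gripper_width: -0.0003
```

Run:
```python
from h import *
p=boxpt(0,-.06,.36); delta(p,down(np.radians(-6)),2)
cv2.imwrite("pics/w26.png",manip.camera("wrist"))
```

```text
t48.0 tcp [ 0.4591 -0.0879  0.3465] delta mm [  4.1 101.8 -12.9] rv [0.007 0.038 0.037] rows>=2.7 F [-0.1  0.9 -0.4] w -0.0003 j [-0.36 -0.06  1.63 -0.02  1.61 -0.3 ]
per row [ 2.  50.9 -6.5] [0.0037 0.0189 0.0185]
```

View pics/w26.png

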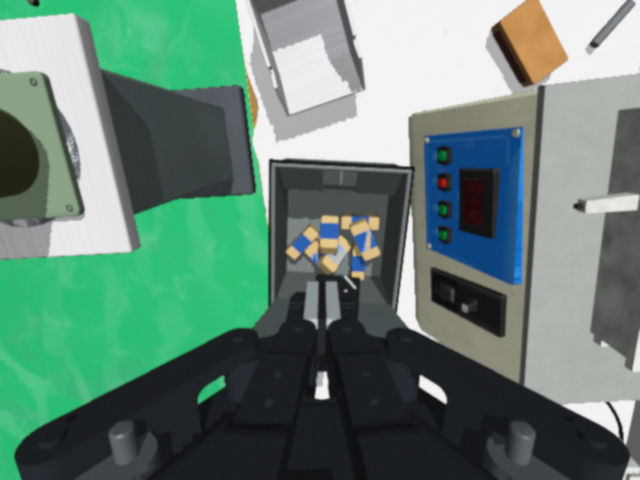

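Emit:
servo_tool(steps="2 38 -5 0.003 0.015 0.015 0;2 38 -5 0.003 0.015 0.015 0;0 38 0 0 0.008 0.007 0;0 28 0 0 0 0 0;0 0 0 0 0 0 0;0 0 0 0 0 0 0")

```text
clock: 48.58
eef_pos: [0.4476, -0.2407, 0.3454]
tcp_rot: [-0.001, 0.998, -0.055, -0.01]
ft_force: [0.4, 0.1, 0.1]
gripper_width: 0.0
```

Run:
```python
from h import *
delta(boxpt(0,-.115,.254),down(np.radians(-6)),2)
i=manip.camera("scene"); cv2.imwrite("pics/s12.png",cv2.resize(i[120:400,180:480],None,fx=2.5,fy=2.1))
```

```text
t48.6 tcp [ 0.4476 -0.2407  0.3454] delta mm [ 5.6  3.4 91.3] rv [-0.001  0.019 -0.006] rows>=2.4 F [0.4 0.1 0.1] w 0.0000 j [-0.66  0.02  1.56 -0.01  1.59 -0.55]
per row [ 2.8  1.7 45.6] [-0.0006  0.0097 -0.0031]
```

View pics/s12.png

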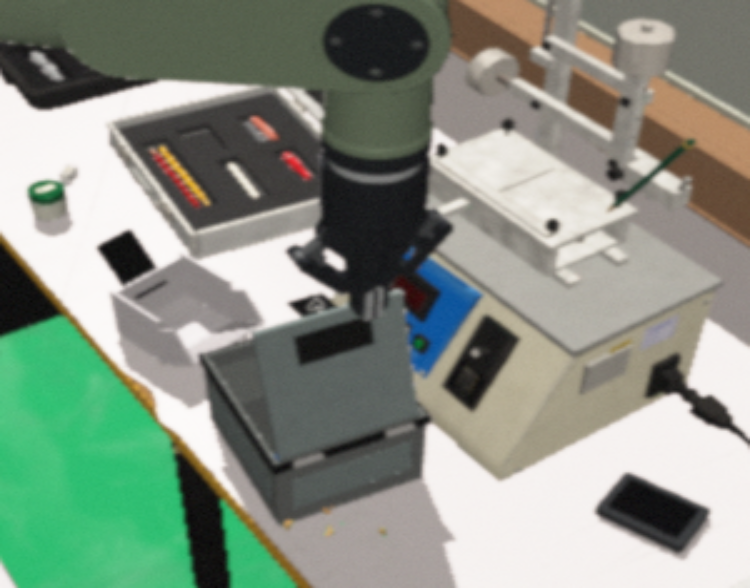

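Emit:
servo_tool(steps="2 2 22 0 0.01 0 0;0 2 24 0 0.005 0 0;0 0 22 0 0 0 0;0 0 14 0 0 0 0;0 0 4 0 0 0 0;0 0 0 0 0 0 0")

```text
clock: 49.13
eef_pos: [0.4492, -0.237, 0.2532]
tcp_rot: [-0.003, 0.999, -0.049, -0.005]
ft_force: [-0.1, -0.2, 0.2]
gripper_width: -0.0001
```

Run:
```python
from h import *
delta(boxpt(0,-.06,.250),down(np.radians(-6)),2)
i=manip.camera("scene"); cv2.imwrite("pics/s13.png",cv2.resize(i[120:400,180:480],None,fx=2.5,fy=2.1))
```

```text
t49.1 tcp [ 0.4492 -0.237   0.2532] delta mm [  2.9 -47.8   3.4] rv [-0.005  0.009  0.008] rows>=1.3 F [-0.1 -0.2  0.2] w -0.0001 j [-0.66  0.07  1.69 -0.    1.39 -0.56]
per row [  1.5 -23.9   1.7] [-0.0027  0.0047  0.0038]
```

View pics/s13.png

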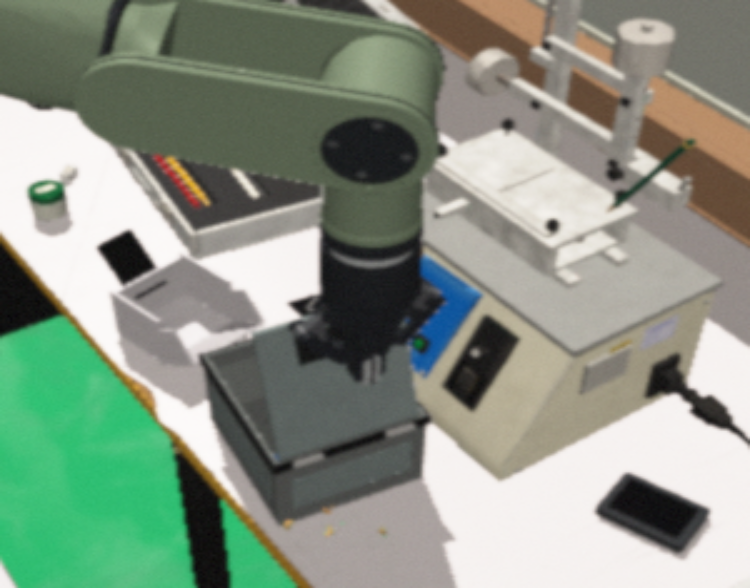

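Emit:
servo_tool(steps="1 -15 1 0 0.005 0.004 0;1 -15 1 0 0.004 0.004 0;0 -15 2 0 0 0 0;0 -10 2 0 0 0 0;0 -10 4 0 0 0 0;0 -10 4 0 0 0 0")

```text
clock: 49.68
eef_pos: [0.4631, -0.1619, 0.2468]
tcp_rot: [0.002, 0.999, -0.052, 0.005]
ft_force: [-1.1, -2.5, -1.3]
gripper_width: 0.0002
```

```bash
cat >> h.py <<'E'
def boxnow():
    p,r,o=tcp(); B=R.from_euler('z',np.radians(BY)); print("t%.1f"%o["clock"],"tcp in box",B.inv().apply(p-np.r_[BC,0]).round(4),"F",o["ft_force"].round(1),"rv to down",(r.inv()*down(np.radians(BY))).as_rotvec().round(3))
E
python3 -c "
from h import *
boxnow()"
```

```text
t49.7 tcp in box [ 0.0035 -0.0318  0.2468] F [-1.1 -2.5 -1.3] rv to down [ 0.004 -0.011  0.002]
```

Contact with about 2.5 N. I'll keep going along the arc.

Emit:
servo_tool(steps="-1 -11 7 0 0 0 0;0 -11 9 0 0 0 0;0 -11 10 0 0 0 0;0 -10 11 0 0 0 0;0 -8 12 0 0 0 0;0 -7 12 0 0 0 0")

```text
clock: 50.18
eef_pos: [0.472, -0.0992, 0.1853]
tcp_rot: [0.004, 0.999, -0.051, 0.01]
ft_force: [-1.6, -2.6, 1.0]
gripper_width: -0.0
```

```bash
python3 -c "
from h import *
boxnow()
i=manip.camera('scene'); cv2.imwrite('pics/s14.png',cv2.resize(i[120:400,180:480],None,fx=2.5,fy=2.1))"
```

```text
t50.2 tcp in box [0.0057 0.0315 0.1853] F [-1.6 -2.6  1. ] rv to down [ 0.007 -0.02   0.002]
```

View pics/s14.png

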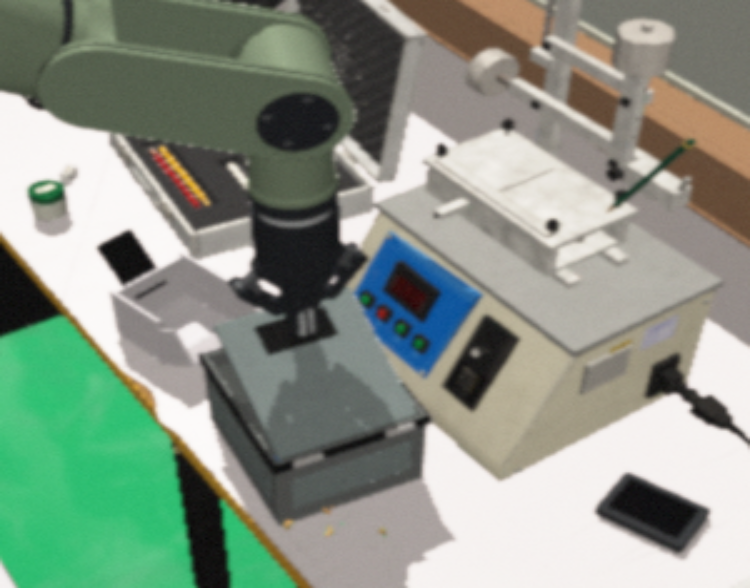

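Emit:
servo_tool(steps="-2 -4 11 0 -0.01 0 0;-1 -3 11 0 -0.01 0 0;0 -2 11 0 0 0 0;0 -1 10 0 0 0 0;0 -1 8 0 0 0 0;0 0 0 0 0 0 0")

```text
clock: 50.73
eef_pos: [0.4698, -0.0834, 0.1261]
tcp_rot: [0.001, 0.999, -0.051, -0.003]
ft_force: [0.2, -0.2, 2.5]
gripper_width: 0.0001
```

```bash
python3 -c "
from h import *
boxnow()"
```

```text
t50.7 tcp in box [0.0019 0.0471 0.1261] F [ 0.2 -0.2  2.5] rv to down [0.003 0.005 0.004]
```

Almost at flush. I'll press to the stop, as in the first press (TCP z ≈ 0.119).

Emit:
servo_tool(steps="0 0 4 0 0 0 0;0 0 4 0 0 0 0")

```text
clock: 50.9
eef_pos: [0.4702, -0.0836, 0.119]
tcp_rot: [0.001, 0.999, -0.051, -0.003]
ft_force: [-7.6, 2.0, 28.3]
gripper_width: -0.0002
```

Full stop reached. I'll lift straight up, wait, and check.

Emit:
servo_tool(steps="0 0 -8 0 0 0 0;0 0 -20 0 0 0 0;0 0 -35 0 0 0 0;0 0 -38 0 0 0 0;0 0 -38 0 0 0 0;0 30 -30 0 0 0 0;0 30 0 0 0 0 0;0 0 0 0 0 0 0;0 0 0 0 0 0 0;0 0 0 0 0 0 0")

```text
clock: 51.73
eef_pos: [0.4616, -0.1438, 0.2911]
tcp_rot: [-0.001, 0.999, -0.052, -0.008]
ft_force: [0.4, -0.5, -1.8]
gripper_width: 0.0001
```

Emit:
servo_tool(steps="0 38 -10 0 0 0 0;0 38 -10 0 0 0 0;0 38 0 0 0 0 0;0 38 0 0 0 0 0;0 0 0 0 0 0 0;0 0 0 0 0 0 0;0 0 0 0 0 0 0;0 0 0 0 0 0 0;0 0 0 0 0 0 0;0 0 0 0 0 0 0")

```text
clock: 52.57
eef_pos: [0.4442, -0.2871, 0.2981]
tcp_rot: [-0.011, 0.999, -0.045, -0.017]
ft_force: [-0.3, 0.4, -1.0]
gripper_width: 0.0001
```

Emit:
servo_tool(steps="0 38 0 0 0 0 0;0 30 0 0 0 0 0;0 0 0 0 0 0 0;0 0 0 0 0 0 0;0 0 0 0 0 0 0;0 0 0 0 0 0 0;0 0 0 0 0 0 0;0 0 0 0 0 0 0;0 0 0 0 0 0 0;0 0 0 0 0 0 0")

```text
clock: 53.4
eef_pos: [0.4412, -0.3461, 0.2972]
tcp_rot: [-0.012, 0.999, -0.037, -0.016]
ft_force: [-0.2, 0.4, 0.7]
gripper_width: -0.0
```

Run:
```python
from h import *
boxnow()
cv2.imwrite("pics/s15.png",manip.camera("scene"))
P=manip.camera_params("top"); im=manip.camera("top"); cv2.imwrite("pics/top6.png",cv2.resize(im[60:330,130:490],None,fx=2.2,fy=2.2))
for c,a,q in blocks(P,im): print(c.round(1),a,q.round(3))
P=manip.camera_params("scene")
```

```text
t53.4 tcp in box [ 0.0009 -0.2172  0.2972] F [-0.2  0.4  0.7] rv to down [-0.022  0.033  0.031]
[522.7 177.9] 162 [ 0.787 -0.631  0.018]
[584.7 179.9] 3127 [ 0.776 -0.826  0.018]
[356.3 239.4] 601 [ 0.608 -0.099  0.018]
```

View pics/s15.png

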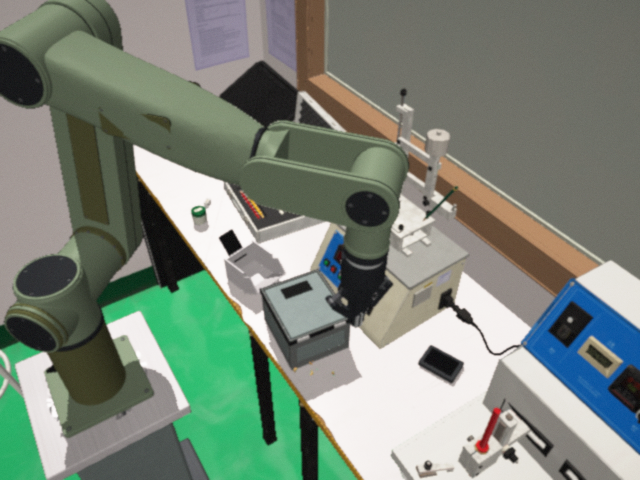

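View pics/top6.png

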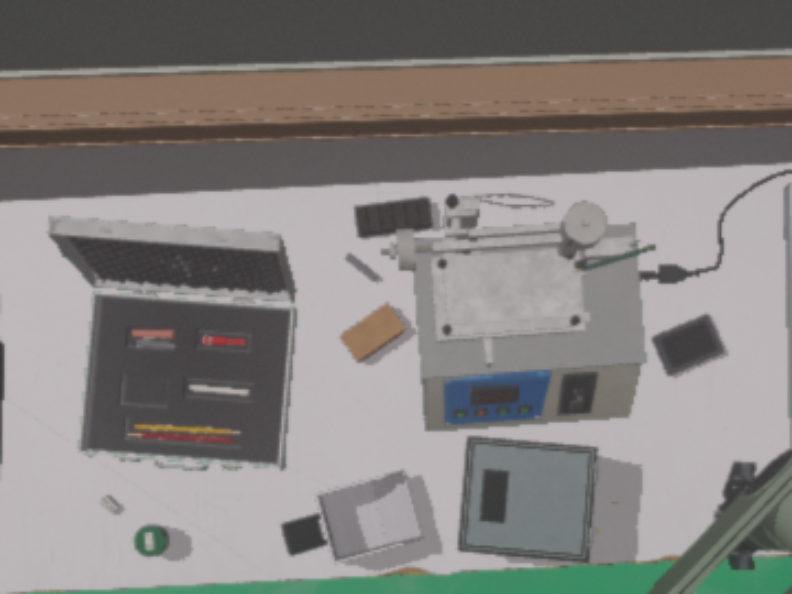

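```bash
python3 -c "
import cv2
i=cv2.imread('pics/w26.png');cv2.imwrite('pics/w26z.png',cv2.resize(i[200:300,265:415],None,fx=5,fy=5,interpolation=cv2.INTER_CUBIC))"
```

```text
(no output)
```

View pics/w26z.png

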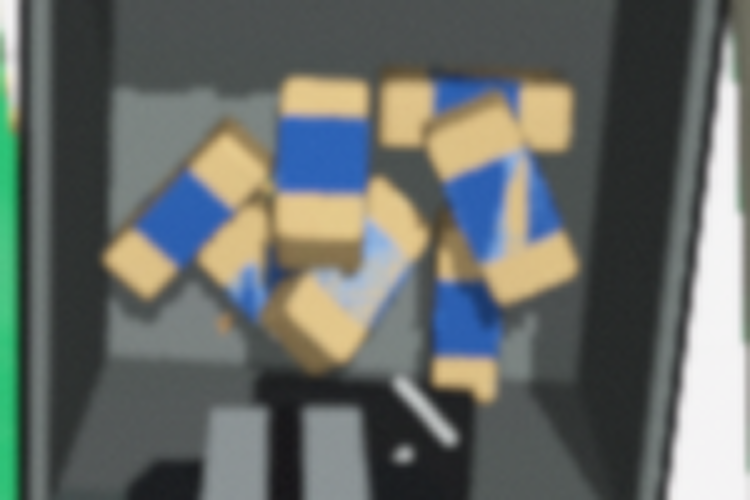

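All seven blocks can be counted inside the box: left, lower-left, centre-top, centre-bottom, right-top, right and lower-right. Handing in.

```bash
python3 -c "
from rig import manip
print(manip.sign_off(), manip.get_obs()['clock'])"
```

```text
the job is handed in; nothing more can be done
the job is handed in; nothing more can be done
```

The job is done and handed in at about 53 s of the 210 s allowed. I put the four stray blocks into the tub with the three already there and pressed the hatch so that it sprang open. I then tipped the tub out into the box, stood it upright and empty near where it started, and pushed the hatch shut with a second full press.

**Blocks:** before the hatch closed, the wrist picture showed all seven inside the box. The last top view found none on the bench or in the tub.

**Hatch:** about 2.5 s after the second press it was still flush. The two presses reached 21 N and 28 N at the fingertips, more than the 5–6 N suggested but well under the limits.

**Other things on the bench:** nothing else looked moved in the last top view; I judged this by eye.

**What went wrong or disagreed:**
- **Tub bumped:** one quick descent of a held block touched the tub and seems to have shifted it by several millimetres. I measured its position again before gripping the handle.
- **Box position:** my estimates of the box's position differed by up to 13 mm between cameras, so I used a middle value.
- **Setting the tub down:** the force reading did not clearly show the tub touching the bench. I let go with it at bench height, by the arm's own reading.

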